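# Ready the trial-lens case and hold its lid open

## Robot

A 7-joint arm with a two-finger parallel gripper is mounted at the origin on the work surface. World frame = base frame: x ahead of the robot, y to its left, z up, the work surface at z = 0. Lengths are in m, angles in rad, forces in N, time in s.
With the tool pointing down it reaches from about 0.425 to 0.875 m from the base axis. Payload 4.7 kg.
Tool frame: the origin (TCP) lies midway between the tips of the shut fingers; the grasp point (between the pads) lies 19 mm behind it; y points along the fingers, z is the direction in which the jaws open and shut, and the axes are right-handed (so a half turn about y gives the same grasp; the last joint's range is limited). The gripper opens to 87 mm and grips with 3 to 60 N. Pads are 19 mm wide; open, the fingers measure 117 mm over their backs; the gripper's body (75 mm by 190 mm) begins 51 mm behind the grasp point.
Start: joints at [1.196, 0.321, -0.07, 1.45, 0.023, 1.371, -0.057], TCP at [0.246, -0.602, 0.223] pointing down, gripper open.
Joint ranges: [-2.86, 2.86], [-0.3, 2.09], [-1.38, 1.24], [0.06, 2.45], [-1.56, 4.7], [0.09, 2.05], [-2.69, 2.69]. Speed limits (rad/s): [2.57, 2.57, 3.14, 3.14, 3.14, 3.14, 3.14].

## Interface

Orientations are given as a rotation vector (axis times angle).
In Python, from bench import ctrl gives the robot as it stands.
- The arm moves only by the tool play_rows, never from a script. Its arguments are lists of equal length, an entry for each row: "translation": the shift along the tool's x, y, z in mm, a list of three; "turn": the turn, a rotation vector about the tool's x, y, z in rad, a list of three; "fingers": the opening, from -1 (shut) to 1 (fully open), so that 0 is half open. In form: {"translation": [[dx, dy, dz], ...], "turn": [[wx, wy, wz], ...], "fingers": [fingers, ...]}. A call has exactly 10 rows; each row shifts and turns the commanded pose from where the row before left it, along the tool's axes as they then stand; what a row does not reach is not made up. A row lasts 1/12 s, in which the tool goes at most 41.7 mm and 7.16 degrees, less where a joint would pass 70% of its speed; a pose out of reach is approached as far as the arm can. A call with a gripper value outside its range is refused whole. The fingers move at their own pace and stop on an object; "grip_force" is the grip in N (left out, the last holds). Time passes only in rows, so rows that do not move let the fingers close, or fill a call up. It gives the time, the measured TCP pose, the force and the opening at its end, in the units of the state.
- ctrl.get_state(): the state, without advancing time (a new reading comes with each control period).
- ctrl.get_image(name): name is "scene" or "side" or "wrist"; returns the picture (384x512x3 uint8, blue, green, red); there is no depth.
- ctrl.camera_info(name): a dict with "camera_matrix" (3x3 intrinsics, pixels), "k1" (the pictures are not rectified: a ray, as slopes to the right and down, at radius r is drawn at 1 + k1 r^2 times it, then the intrinsics apply), "R" (3x3) and "t" (3): a world point X has camera coordinates R X + t. Camera axes: x right, y down, z forward; pixel columns grow to the right and rows downward; lengths in m; the calibration is good to about 2 mm. A picture is of the moment at which its call begins: read the wrist's pose just before it. camera_info takes no time and is no camera call; for the wrist camera it gives the pose at the moment of the call.
- ctrl.close_job(): hands the job in, once; it reports no verdict.
The state is a dict: "time": time; "joint_positions": joint angles; "qd": joint speeds; "joint_torque": joint torques, N m; "position": TCP position; "tool_rot": TCP orientation; "ft_force": force on the tool from outside, world axes, zero at the start; "torque": the same for the moment, N m; "grip_width": opening from 0.0 (shut) to 1.0 (fully open).
Only numpy, scipy, OpenCV 4.12 (cv2) and the standard library are available. Lean on these libraries where they do the work, as an engineer would, in place of code of your own. Each camera call takes 0.05 s, during which the arm holds its last target.

## Task

Get the optician's lens case ready: pour all six lens blocks out of the paper cup into the open well at the right-hand end of the case, then stand the empty cup upright on the desk and let go of it. Then raise the case's lid by the tab at its front and hold it open at 50 degrees, so that the optician can get at the lenses; it falls shut if let go, so finish while still holding it there, steady, with the fingers. Leave everything else on the desk where it is.

Things in the scene. Friction and masses are not known exactly. Their poses are not given: they have to be found in the camera images.
- cup_mid (a point): A brown paper cup standing upright on the desk with six lens blocks lying loose in it; 65 mm high, outer diameter 44 mm at the foot, 54 mm half-way up and 64 mm at the rim, wall 3 mm, floor 5 mm thick, no handle, about 50 g empty; the blocks slide easily in it. This point is on its axis half-way up, 32.5 mm above its underside; z points from foot to mouth.
- block0: One of six equal grey plastic lens blocks, a round puck of 15.6 mm diameter and 10 mm height, 10 g, at the start lying in the paper cup. Origin at its centre; z is the puck's axis.
- block1: One of six equal grey plastic lens blocks, a round puck of 15.6 mm diameter and 10 mm height, 10 g, at the start lying in the paper cup. Origin at its centre; z is the puck's axis.
- block2: One of six equal grey plastic lens blocks, a round puck of 15.6 mm diameter and 10 mm height, 10 g, at the start lying in the paper cup. Origin at its centre; z is the puck's axis.
- block3: One of six equal grey plastic lens blocks, a round puck of 15.6 mm diameter and 10 mm height, 10 g, at the start lying in the paper cup. Origin at its centre; z is the puck's axis.
- block4: One of six equal grey plastic lens blocks, a round puck of 15.6 mm diameter and 10 mm height, 10 g, at the start lying in the paper cup. Origin at its centre; z is the puck's axis.
- block5: One of six equal grey plastic lens blocks, a round puck of 15.6 mm diameter and 10 mm height, 10 g, at the start lying in the paper cup. Origin at its centre; z is the puck's axis.
- case: White lens case fixed to the desk, 160 (x) x 300 (y) x 70 mm high, walls and floor 6 mm. Left 180 mm: lens compartment under the lid; right 120 mm: open well. Origin under its centre; x from front (robot side) to back, y to its left.
- well_in (a point): Centre of the floor of the open well, the uncovered right-hand end of the case, 6 mm above the desk. The well is 148 mm along x and 108 mm along y inside; its rim is 64 mm above this point. Axes as the case's.
- lid_tab (a point): Grip point in the lid's steel tab: a flat tongue 22 mm wide (y), 10 mm thick, sticking out 45 mm from the middle of the lid's front edge over the desk, 75 mm up when shut. Point at mid-thickness, 30 mm from the lid's edge, 15 mm from the tab's end; 190 mm from the hinge along the lid and 5 mm above it. Axes turn with the lid: x from tab to hinge, y along the hinge, z out of its top.
- lid_hinge (a point): The middle of the lid's hinge line, along the back top edge of the lens compartment. Its y axis is the hinge line; the lid opens by a turn about +y (the tab goes up and then back). Axes turn with the lid, as lid_tab's do.
- lid (a joint): Opening angle of the wooden lid (160 x 178 x 8 mm, 0.2 to 0.42 kg), in rad: 0 shut and level, 0.873 is 50 degrees, stop at 1.35. The hinge is free, so that the lid falls shut from every angle when let go.
- dropper: Bystander: small white dropper bottle, 28 mm diameter, 60 mm high. Origin under its centre.
- tin: Bystander: closed round aluminium tin, 62 mm diameter, 52 mm high. Origin under its centre.
- phone: Bystander: black phone lying flat in front of the case, 148 x 72 x 9 mm (x long). Origin under its centre.
- stapler: Bystander: grey stapler left of the tab, 140 x 36 x 55 mm (x long). Origin under its centre.
- trial_frame: Bystander: dark metal trial frame (test spectacles) lying left of the case, two 48 mm rings side by side along y and arms 110 mm long along +x, 9 mm high. Origin under the bridge.
Things that resemble listed ones, but are neither listed nor needed, are in the scene too. What is meant by the part that bears cup_mid is not blue, pink or purple, and is the smaller of those in its own colour.

How it is judged:
By the outcome, as a careful person would: the job done as asked, in the order asked, and still so for the second after the job is handed in, while the arm keeps its last pose, push and grip.
It also fails if it takes over 72 s, if anything falls off the work surface, if the arm or the gripper's body presses on something with over 40 N, if the wrist force passes 120 N, or if a joint passes its speed limit or range.

## Working session

There is one attempt and no reset: what is moved stays moved. The work goes in short steps, Python scripts to look and compute and a tool call to move; the robot and the scene stay as the last step left them, time stands still between calls to the robot, and variables do not carry over. Pictures are saved under pics/ and viewed, and the job is handed in when it is done.

Besides the shell and the picture viewer there is one more tool, called after "Call:" as name(argument=value, ...) on one line, values as JSON. play_rows: Moves the arm, as the interface text tells. Its arguments: {"type":"object","properties":{"translation":{"type":"array"},"turn":{"type":"array"},"fingers":{"type":"array"},"grip_force":{"type":"number"}},"required":["translation","turn","fingers"]}

```bash
ls; mkdir -p pics
python3 - <<'E'
from bench import ctrl
import cv2,numpy as np
s=ctrl.get_state()
for k,v in s.items(): print(k,np.round(v,4))
for n in ("scene","side","wrist"):
    i=ctrl.camera_info(n); print(n,i)
    cv2.imwrite(f"pics/a_{n}.png",ctrl.get_image(n))
E
```

```text
pics
time 0.0
joint_positions [ 1.1961  0.3219 -0.0701  1.4517  0.0226  1.3708 -0.0569]
qd [-0.0005  0.0004  0.0003 -0.0006  0.0002 -0.0008 -0.0014]
joint_torque [-8.00000e-04 -4.91292e+01 -4.04700e-01 -3.12530e+01 -6.41000e-02
  4.37000e-02  2.00000e-04]
position [ 0.2461 -0.601   0.2214]
tool_rot [-0.396   2.0104 -2.0065]
ft_force [-0.0464  0.8484  0.4343]
torque [ 0.0353 -0.0044  0.0109]
grip_width 0.9988
scene {'camera_matrix': array([[398.82689304,   0.        , 259.95171934],
       [  0.        , 398.82689304, 192.38648655],
       [  0.        ,   0.        ,   1.        ]]), 'k1': -0.09170401123354519, 'R': array([[ 0.01059334,  0.99983165,  0.01498175],
       [ 0.6501254 ,  0.00449709, -0.75981363],
       [-0.75975309,  0.01778898, -0.64996831]]), 't': array([ 0.04303249, -0.25920485,  1.64835738])}
side {'camera_matrix': array([[353.74813808,   0.        , 256.94756088],
       [  0.        , 353.74813808, 191.75818424],
       [  0.        ,   0.        ,   1.        ]]), 'k1': 0.023798880506463352, 'R': array([[ 0.99948865, -0.02780637,  0.0157872 ],
       [-0.00767967, -0.68802944, -0.72564214],
       [ 0.03103953,  0.72514984, -0.68789117]]), 't': array([-0.51189202,  0.00460611,  1.15120067])}
wrist {'camera_matrix': array([[335.78861709,   0.        , 254.34820807],
       [  0.        , 335.78861709, 195.58053872],
       [  0.        ,   0.        ,   1.        ]]), 'k1': 0.014417316169537469, 'R': array([[ 0.3796097 , -0.92514585, -0.00127385],
       [-0.8870933 , -0.36438598,  0.28335196],
       [-0.26260606, -0.10643313, -0.95901514]]), 't': array([-0.6489557 , -0.0366912 ,  0.38966965])}
```

View pics/a_scene.png

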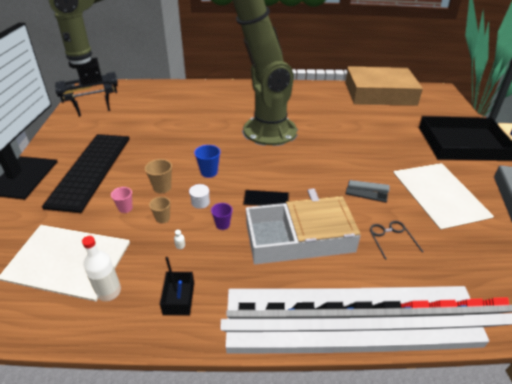

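View pics/a_side.png

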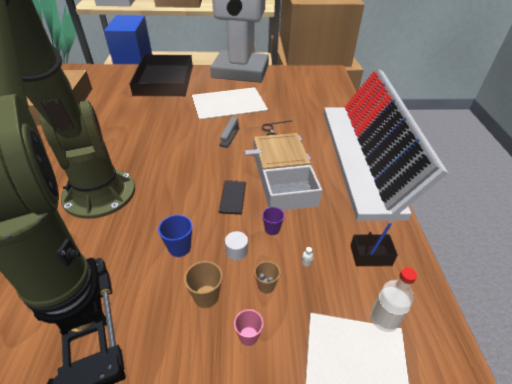

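View pics/a_wrist.png

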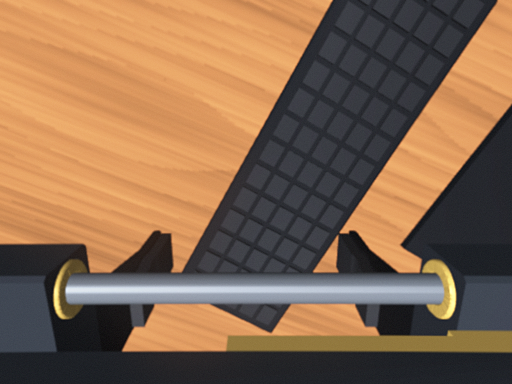

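Possible cups:
- Large brown: scene (160,176), side (204,284)
- Small brown: scene (160,209), side (267,277)
- Blue: scene (208,160)
- Purple: scene (222,215)
- Pink: scene (122,199)

By the description it is the small brown one. I'll check it in a crop and set up the helpers.

```bash
cat > h.py <<'E'
import numpy as np, cv2
from scipy.spatial.transform import Rotation as Ro
from scipy.optimize import least_squares
def proj(i,X):
    X=np.atleast_2d(X); c=X@np.array(i['R']).T+i['t']; s=c[:,:2]/c[:,2:]
    s=s*(1+i['k1']*(s**2).sum(1,keepdims=True)); K=i['camera_matrix']
    return s*[K[0,0],K[1,1]]+[K[0,2],K[1,2]]
def ray(i,p):
    K=i['camera_matrix']; d=np.array([(p[0]-K[0,2])/K[0,0],(p[1]-K[1,2])/K[1,1]]); s=d.copy()
    for _ in range(20): s=d/(1+i['k1']*(s@s))
    R=np.array(i['R']); o=-R.T@i['t']; v=R.T@np.array([s[0],s[1],1]); return o,v/np.linalg.norm(v)
def onplane(i,p,z):
    o,v=ray(i,p); return o+v*(z-o[2])/v[2]
def tri(l):
    A=np.zeros((3,3));b=np.zeros(3)
    for i,p in l:
        o,v=ray(i,p);M=np.eye(3)-np.outer(v,v);A+=M;b+=M@o
    return np.linalg.solve(A,b)
E
python3 - <<'E'
import cv2,numpy as np
a=cv2.imread('pics/a_side.png');b=cv2.imread('pics/a_scene.png')
cv2.imwrite('pics/c1.png',cv2.resize(a[220:350,160:330],None,fx=4.5,fy=4.5,interpolation=cv2.INTER_CUBIC))
cv2.imwrite('pics/c2.png',cv2.resize(b[145:265,100:235],None,fx=5,fy=5,interpolation=cv2.INTER_CUBIC))
cv2.imwrite('pics/c3.png',cv2.resize(a[110:220,215:335],None,fx=5,fy=5,interpolation=cv2.INTER_CUBIC))
cv2.imwrite('pics/c4.png',cv2.resize(b[175:270,235:395],None,fx=5,fy=5,interpolation=cv2.INTER_CUBIC))
E
```

```text
(no output)
```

View pics/c1.png

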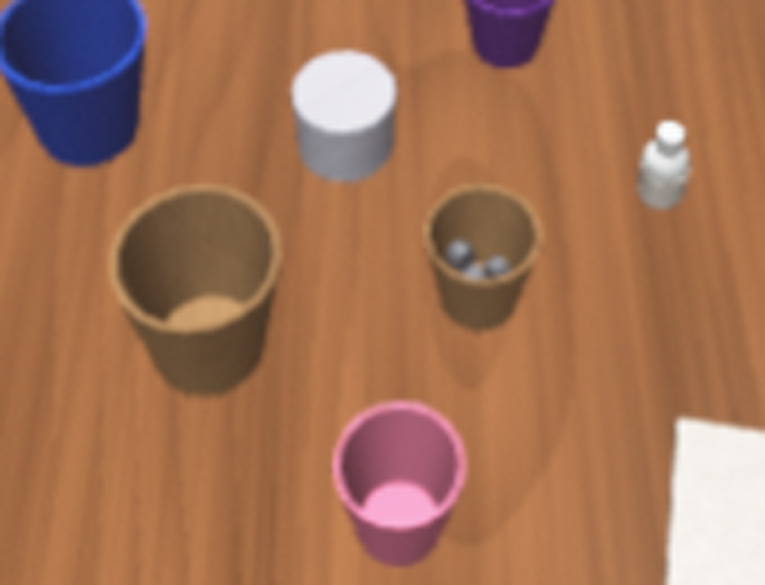

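View pics/c2.png

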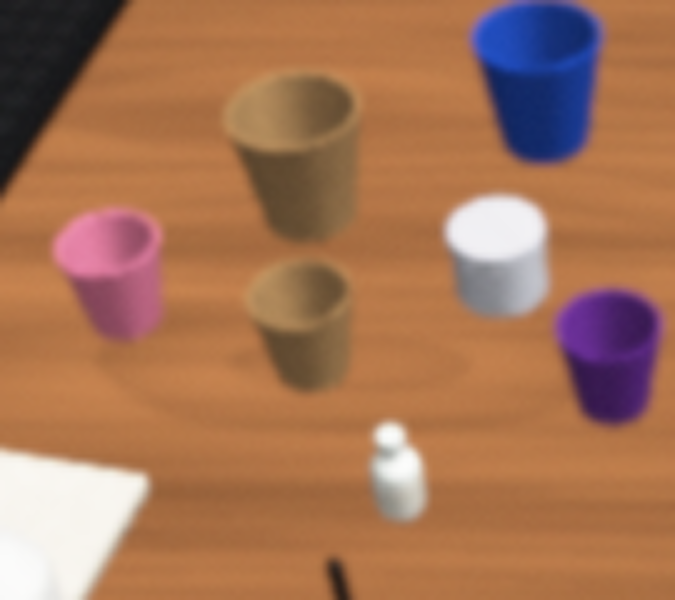

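View pics/c3.png

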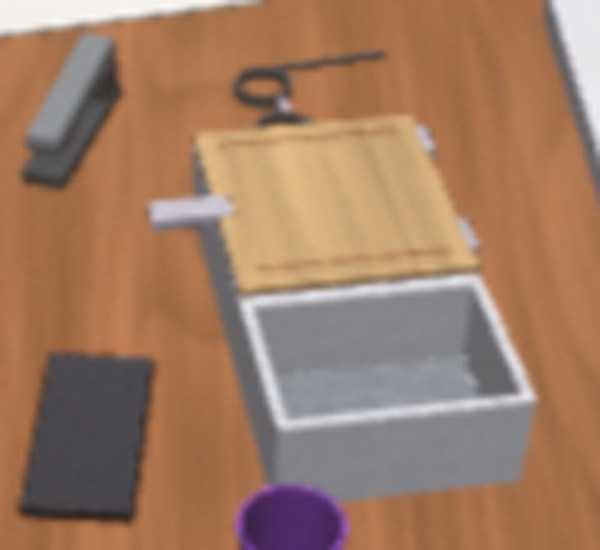

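View pics/c4.png

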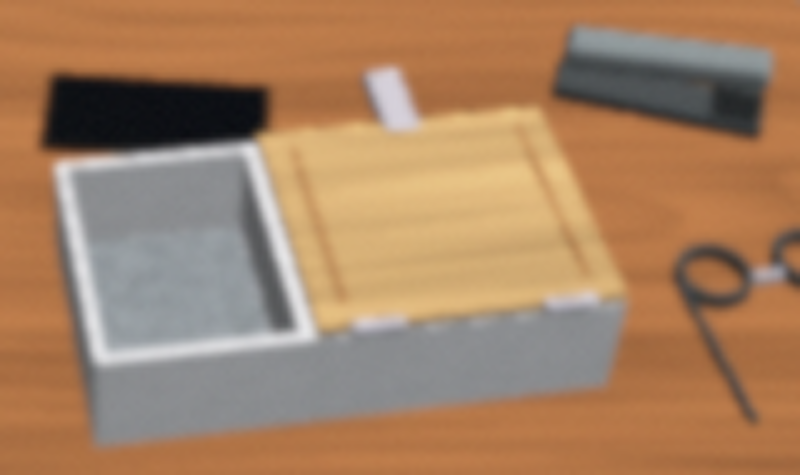

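The crop shows that the small brown cup (rim centre about side (267,272)) holds grey blocks and the large one is empty, so the small cup is the right one. Next I'll fit the poses.

```bash
cat > fit.py <<'E'
from h import *
from bench import ctrl
S=ctrl.camera_info('side');C=ctrl.camera_info('scene')
side1=lambda x,y:(x/4.5+160,y/4.5+220); sc1=lambda x,y:(x/5+100,y/5+145)
side2=lambda x,y:(x/5+215,y/5+110); sc2=lambda x,y:(x/5+235,y/5+175)
t=np.linspace(0,2*np.pi,180)
def circ(x,y,r,z): return np.c_[x+r*np.cos(t),y+r*np.sin(t),0*t+z]
def ext(i,x,y,rt,h,rb):
    p=proj(i,circ(x,y,rt,h));q=proj(i,circ(x,y,rb,0))
    return np.array([p[:,0].min(),p[:,0].max(),p[:,1].min(),p[:,1].max(),q[:,1].max()])
def fitc(rt,h,rb,s,c,g):
    def f(v): 
        return np.r_[ext(S,v[0],v[1],rt,h,rb)-s, ext(C,v[0],v[1],rt,h,rb)-c]
    r=least_squares(f,g); return r.x,np.round(r.fun,1)
def ob(fn,l,r,t_,b,f): return np.array([fn(l,0)[0],fn(r,0)[0],fn(0,t_)[1],fn(0,b)[1],fn(0,f)[1]])
print('cup',fitc(.032,.065,.022,ob(side1,424,541,186,282,329),ob(sc1,245,352,260,333,391),[.5,-.3]))
print('tin',fitc(.031,.052,.031,ob(side1,291,397,51,132,180),ob(sc1,444,548,195,263,316),[.5,-.3]))
print('bigcup? foot', onplane(S,side1(205,380),0), onplane(C,sc1(308,230),0))
print('purple foot', onplane(C,sc1(612,410),0));print('pink',onplane(C,sc1(126,325),0));print('dropper',onplane(C,sc1(400,512),0),onplane(S,side1(662,200),0))
L=[(S,side2(276,428),(-80,-150,70)),(S,side2(534,400),(80,-150,70)),(S,side2(272,490),(-80,-150,0)),(S,side2(525,490),(80,-150,0)),
(C,sc2(55,165),(-80,-150,70)),(C,sc2(97,362),(80,-150,70)),(C,sc2(97,443),(80,-150,0)),(C,sc2(605,385),(80,150,0)),
(S,side2(258,302),(-74,-36,70)),(S,side2(480,280),(74,-36,70))]
def cf(v):
    R=Ro.from_euler('z',v[2]).as_matrix();o=[]
    for i,p,X in L: o+=list(proj(i,R@(np.array(X)/1e3)+[v[0],v[1],0])[0]-p)
    return np.array(o)
r=least_squares(cf,[.65,0,0],loss='soft_l1');print('case',r.x,np.round(r.fun.reshape(-1,2),1).tolist())
R=Ro.from_euler('z',r.x[2]).as_matrix();c=np.r_[r.x[:2],0]
# tab: lid y centre = +60 ; 
for X in [(-80-30,60,75),(-80-45,71,80),(-80-45,49,80),(80,60,70),(0,-90,6)]:
    P=R@(np.array(X)/1e3)+c;print(X,P.round(4),((proj(S,P)[0]-[215,110])*5).round(0),((proj(C,P)[0]-[235,175])*5).round(0))
E
python3 fit.py
```

```text
cup (array([ 0.52756693, -0.35195695]), array([ 0.4,  0.5, -0.6,  0.4,  0.6,  0.3,  0.2, -0.7, -1.1,  0.4]))
tin (array([ 0.44993726, -0.24166683]), array([ 0.5, -0. , -0.3, -0.2,  0.8,  0.8, -0.5, -0.1, -1.1,  0.5]))
bigcup? foot [ 0.37455646 -0.40029824  0.        ] [ 3.94111567e-01 -3.80131181e-01  1.11022302e-16]
purple foot [ 5.62669176e-01 -1.63870705e-01 -1.11022302e-16]
pink [ 0.48912607 -0.48148875  0.        ]
dropper [ 0.64646266 -0.28217878  0.        ] [ 0.64052577 -0.28750307  0.        ]
case [0.60774267 0.07027255 0.13974069] [[0.4, -0.1], [0.5, -0.0], [0.3, 3.6], [-0.9, -2.0], [0.7, -0.7], [-0.3, 0.2], [-0.4, 0.7], [0.6, 0.8], [-1.0, 0.5], [-0.9, 0.6]]
(-110, 60, 75) [0.4905 0.1144 0.075 ] [175. 213.] [390.  92.]
(-125, 71, 80) [0.4741 0.1232 0.08  ] [150. 200.] [402.  69.]
(-125, 49, 80) [0.4771 0.1014 0.08  ] [155. 219.] [368.  72.]
(80, 60, 70) [0.6786 0.1408 0.07  ] [446. 195.] [475. 323.]
(0, -90, 6) [ 0.6203 -0.0189  0.006 ] [377. 422.] [177. 324.]
```

```bash
ls . -a
python3 - <<'E'
from h import *
from bench import ctrl
s=ctrl.get_state();R=Ro.from_rotvec(s['tool_rot']).as_matrix();print(R.round(3))
W=ctrl.camera_info('wrist');o=-W['R'].T@W['t'];print('cam in tool',R.T@(o-s['position']), (W['R']@R).round(3))
S=ctrl.camera_info('side');C=ctrl.camera_info('scene')
s2=lambda x,y:(x/5+215,y/5+110)
for p in [(50,353),(153,360),(130,520),(22,512)]: print('phone',onplane(S,s2(*p),.009).round(3))
for p in [(25,180),(65,182)]: print('stapler foot',onplane(S,s2(*p),.0).round(3))
for p in [(30,145),(55,150),(80,35),(115,38)]: print('stapler top',onplane(S,s2(*p),.055).round(3))
s1=lambda x,y:(x/4.5+160,y/4.5+220);c1=lambda x,y:(x/5+100,y/5+145)
for n,a,b in [('big',s1(197,262),c1(292,112)),('blue',s1(72,42),c1(537,38)),('pink',s1(400,462),c1(109,242)),('purple',None,c1(609,326))]:
    if a: print(n,'rim centre',tri([(S,a),(C,b)]).round(3))
E
```

```text
.
..
fit.py
h.py
pics
[[-0.925 -0.001  0.379]
 [-0.379  0.001 -0.925]
 [ 0.    -1.    -0.001]]
cam in tool [-0.07562443 -0.16173973 -0.00038142] [[-0.001 -0.     1.   ]
 [ 0.959 -0.283  0.   ]
 [ 0.283  0.959  0.001]]
phone [0.406 0.047 0.009]
phone [0.475 0.04  0.009]
phone [ 0.46  -0.107  0.009]
phone [ 0.394 -0.099  0.009]
stapler foot [0.378 0.256 0.   ]
stapler foot [0.409 0.253 0.   ]
stapler top [0.387 0.223 0.055]
stapler top [0.405 0.217 0.055]
stapler top [0.419 0.372 0.055]
stapler top [0.447 0.368 0.055]
big rim centre [ 0.376 -0.382  0.086]
blue rim centre [ 0.29  -0.229  0.085]
pink rim centre [ 0.48  -0.481  0.063]
```

Call:
play_rows(translation=[[0, -10, 0], [0, -10, 0], [0, -10, 0], [0, -10, 0], [0, -10, 0], [0, -10, 0], [0, -10, 0], [0, -10, 0], [0, -10, 0], [0, -10, 0]], turn=[[0, 0.12, 0], [0, 0.12, 0], [0, 0.12, 0], [0, 0.12, 0], [0, 0.12, 0], [0, 0.12, 0], [0, 0.12, 0], [0, 0.12, 0], [0, 0.12, 0], [0, 0.12, 0]], fingers=[1, 1, 1, 1, 1, 1, 1, 1, 1, 1])

```text
time: 0.98
position: [0.2463, -0.6013, 0.3226]
tool_rot: [-0.752, -1.739, 1.738]
ft_force: [-0.5, 0.0, 0.5]
grip_width: 0.992
```

```bash
cat > rec.py <<'E'
from bench import ctrl
import json,numpy as np
s=ctrl.get_state()
d=dict(q=list(map(float,s['joint_positions'])),p=list(map(float,s['position'])),r=list(map(float,s['tool_rot'])),t=float(s['time']))
open('rec.jsonl','a').write(json.dumps(d)+'\n')
from h import Ro
R=Ro.from_rotvec(s['tool_rot']).as_matrix()
print('t',s['time'],'q',np.round(s['joint_positions'],3),'p',np.round(s['position'],4),'y',R[:,1].round(3),'x',R[:,0].round(3),'F',np.round(s['ft_force'],1),'w',round(s['grip_width'],3))
E
python3 -c "
import json
open('rec.jsonl','w').write(json.dumps(dict(q=[ 1.1961,0.3219,-0.0701,1.4517,0.0226,1.3708,-0.0569],p=[0.2461,-0.601,0.2214],r=[-0.396,2.0104,-2.0065],t=0))+'\n')"
python3 rec.py
```

```text
t 0.9833 q [ 1.078  0.295  0.083  1.288 -0.024  1.56  -1.23 ] p [ 0.2463 -0.6013  0.3226] y [-0.     0.001 -1.   ] x [-0.684  0.729  0.001] F [-0.5  0.   0.5] w 0.992
```

Call:
play_rows(translation=[[0, 0, -15], [0, 0, -15], [0, 0, -15], [0, 0, -15], [0, 0, -15], [0, 0, -15], [0, 0, -15], [0, 0, -15], [0, 0, -15], [0, 0, -15]], turn=[[0, 0, 0.1], [0, 0, 0.1], [0, 0, 0.1], [0, 0, 0.1], [0, 0, 0.1], [0, 0, 0.1], [0, 0, 0.1], [0, 0, 0.1], [0, 0, 0.1], [0, 0, 0.1]], fingers=[1, 1, 1, 1, 1, 1, 1, 1, 1, 1])

```text
time: 1.82
position: [0.3652, -0.5225, 0.311]
tool_rot: [1.657, 1.376, -2.13]
ft_force: [2.2, 0.3, 0.2]
grip_width: 1.002
```

```bash
python3 rec.py
cat > kin.py <<'E'
from h import *
import json,itertools
D=[json.loads(l) for l in open('rec.jsonl')]
# z y z y z y z chain, signs s, lengths d1,L1,a(elbow offs),L2,L3, wrist offset b, base yaw const
def fk(q,par,sg):
    d1,L1,a,L2,b,L3=par
    R=np.eye(3);p=np.array([0,0,d1])
    ax='zyzyzyz';tr=[[0,0,0],[0,0,0],[a,0,L1],[-a,0,0],[0,0,L2],[b,0,0],[0,0,L3]]
    for k in range(7):
        R=R@Ro.from_euler(ax[k],sg[k]*q[k]).as_matrix(); p=p+R@np.array(tr[k])
    return R,p
# tool: chain z -> tool y ; chain frame to tool rotation T unknown rot about y
if __name__=='__main__':
    best=[]
    for so in itertools.product([1,-1],repeat=4):
        sg=[so[0],1,so[1],1,so[2],1,so[3]]
        def f(v):
            o=[]
            T=Ro.from_euler('z',v[6]).as_matrix()@np.array([[1,0,0],[0,0,1],[0,-1,0]]).T.astype(float)
            for d in D:
                R,p=fk(d['q'],v[:6],sg); Rt=Ro.from_rotvec(d['r']).as_matrix()
                o+=list(p-d['p']); o+=list(((R@T)-Rt).ravel()*.3)
            return np.array(o)
        for y0 in (0,1.57,3.14,-1.57):
            r=least_squares(f,[.33,.5,0,.5,0,.48,y0]); best.append((r.cost,sg,r.x))
    best.sort(key=lambda b:b[0])
    for b in best[:3]: print(b[0],b[1],b[2].round(4))
E
python3 kin.py
```

```text
t 1.8167 q [ 1.218 -0.3   -0.156  2.213 -0.755  0.372 -0.738] p [ 0.3652 -0.5225  0.311 ] y [ 0.574 -0.582 -0.575] x [-0.397  0.416 -0.818] F [2.2 0.3 0.2] w 1.002
0.0007061721028222694 [-1, 1, -1, 1, -1, 1, -1] [ 0.2753  0.4099 -0.0039  0.5081 -0.0267  0.3371 -1.5708]
0.0007061721028222701 [-1, 1, -1, 1, -1, 1, -1] [ 2.7530e-01  4.0990e-01 -3.9000e-03  5.0810e-01 -2.6700e-02  3.3710e-01
  4.7124e+00]
0.0007061721028222701 [-1, 1, -1, 1, -1, 1, -1] [ 0.2753  0.4099 -0.0039  0.5081 -0.0267  0.3371 -1.5708]
```

```bash
cat > kin2.py <<'E'
from h import *
import json
D=[json.loads(l) for l in open('rec.jsonl')]
sg=[-1,1,-1,1,-1,1,-1];ax='zyzyzyz'
T=Ro.from_euler('z',-np.pi/2).as_matrix()@np.array([[1,0,0],[0,0,1],[0,-1,0]]).T.astype(float)
def Rs(q):
    R=np.eye(3);o=[]
    for k in range(7):
        R=R@Ro.from_euler(ax[k],sg[k]*q[k]).as_matrix();o.append(R)
    return o
for d in D:
    R=Rs(d['q'])[-1]@T; Rt=Ro.from_rotvec(d['r']).as_matrix()
    print('rot err',Ro.from_matrix(R.T@Rt).as_rotvec().round(4))
# linear: p = (0,0,d1)+R2 (x2,y2,L1)+ R4 (x4,y4,L2)+R6(x6,y6,0)+R7(0,0,L3)
A=[];b=[]
for d in D:
    R=Rs(d['q']); 
    A.append(np.c_[np.array([0,0,1]),R[1],R[3],R[5][:, :2],R[6][:,2]]);b.append(d['p'])
A=np.vstack(A);b=np.hstack(b)
x=np.linalg.lstsq(np.r_[A,1e-3*np.eye(A.shape[1])],np.r_[b,1e-3*np.array([.3,0,0,.45,0,0,.45,0,0,.35])],rcond=None)[0]
print(x.round(4),(A@x-b).round(4))
E
python3 kin2.py
```

```text
rot err [ 0.0001 -0.     -0.    ]
rot err [ 0. -0.  0.]
rot err [ 0. -0.  0.]
[ 0.2709  0.0076  0.0063  0.4621  0.0163 -0.0244  0.5107  0.0012 -0.0084
  0.3665] [-0.  0.  0.  0. -0. -0. -0. -0. -0.]
```

```bash
cat > mv.py <<'E'
import sys
from h import *
from bench import ctrl
s=ctrl.get_state();R=Ro.from_rotvec(s['tool_rot']).as_matrix()
d=np.array(list(map(float,sys.argv[1:4])))
print('mm tool',(R.T@d*1e3).round(1))
E
python3 mv.py .14 .17 -.08
```

```text
mm tool [  80.6   27.4 -218.3]
```

Call:
play_rows(translation=[[8, 3, -22], [8, 3, -22], [8, 3, -22], [8, 3, -22], [8, 3, -22], [8, 3, -22], [8, 3, -22], [8, 3, -22], [8, 3, -22], [8, 3, -22]], turn=[[0, 0, 0], [0, 0, 0], [0, 0, 0], [0, 0, 0], [0, 0, 0], [0, 0, 0], [0, 0, 0], [0, 0, 0], [0, 0, 0], [0, 0, 0]], fingers=[1, 1, 1, 1, 1, 1, 1, 1, 1, 1])

```text
time: 2.65
position: [0.5044, -0.3735, 0.2346]
tool_rot: [1.654, 1.379, -2.13]
ft_force: [0.1, 0.1, -0.4]
grip_width: 1.001
```

```bash
python3 rec.py;python3 kin2.py
```

```text
t 2.65 q [ 1.318 -0.301 -0.782  2.312  0.464  0.14  -2.346] p [ 0.5044 -0.3735  0.2346] y [ 0.575 -0.58  -0.577] x [-0.399  0.417 -0.817] F [ 0.1  0.1 -0.4] w 1.001
rot err [ 0.0001 -0.     -0.    ]
rot err [ 0. -0.  0.]
rot err [ 0. -0.  0.]
rot err [ 0. -0.  0.]
[ 2.493e-01  0.000e+00 -1.570e-02  4.678e-01 -2.000e-04 -1.050e-02
  5.131e-01  0.000e+00 -4.000e-04  3.687e-01] [ 0. -0.  0. -0.  0. -0.  0. -0. -0. -0.  0.  0.]
```

```bash
cat > ik.py <<'E'
from h import *
sg=np.array([-1,1,-1,1,-1,1,-1]);ax='zyzyzyz'
T=Ro.from_euler('z',-np.pi/2).as_matrix()@np.array([[1,0,0],[0,0,1],[0,-1,0]]).T.astype(float)
P=dict(d1=.2493,o2=[0,-.0157,.4678],o4=[0,-.0105,.5131],o6=[0,-.0004,0],L3=.3687)
lo=np.array([-2.86,-.3,-1.38,.06,-1.56,.09,-2.69])+.04;hi=np.array([2.86,2.09,1.24,2.45,4.7,2.05,2.69])-.04
def rz(a):c,s=np.cos(a),np.sin(a);return np.array([[c,-s,0],[s,c,0],[0,0,1.]])
def ry(a):c,s=np.cos(a),np.sin(a);return np.array([[c,0,s],[0,1.,0],[-s,0,c]])
def fk(q,full=False):
    R=np.eye(3);p=np.array([0,0,P['d1']]);pts=[p]
    for k in range(7):
        R=R@(rz if k%2==0 else ry)(sg[k]*q[k])
        if k==1:p=p+R@P['o2'];pts.append(p)
        if k==3:p=p+R@P['o4'];pts.append(p)
        if k==5:p=p+R@P['o6']
        if k==6:p=p+R[:,2]*P['L3'];pts.append(p)
    return (R@T,p,pts) if full else (R@T,p)
def toolR(psi,al,roll=0):
    "heading psi, alpha below horizontal, -x up, then roll about y"
    y=np.array([np.cos(al)*np.cos(psi),np.cos(al)*np.sin(psi),-np.sin(al)])
    x=-np.array([np.sin(al)*np.cos(psi),np.sin(al)*np.sin(psi),np.cos(al)])
    R=np.c_[x,y,np.cross(x,y)]
    return R@Ro.from_rotvec([0,roll,0]).as_matrix()
def solve(R,p,q0):
    f=lambda q:(lambda r:np.r_[(r[1]-p)*5,(Ro.from_matrix(R.T@r[0]).as_rotvec())])(fk(q))
    r=least_squares(f,np.clip(q0,lo+1e-3,hi-1e-3),bounds=(lo,hi),max_nfev=60)
    return r.x,np.abs(r.fun).max()
def many(R,p,n=25,seed=0):
    g=np.random.default_rng(seed);S=[]
    for _ in range(n):
        q,e=solve(R,p,g.uniform(lo,hi))
        if e<2e-3 and fk(q,True)[2][2][2]>.08: S.append(q)
    return S
E
cat > s1.py <<'E'
from ik import *
cup=np.array([.5276,-.352,.045])
for al in (20,30,40,50):
  for psi in (-20,-45,-70,-100,10):
    R=toolR(np.radians(psi),np.radians(al));p=cup+.019*R[:,1]
    S=many(R,p,14)
    print(al,psi,len(S),[list(q.round(1))+[fk(q,True)[2][2].round(2).tolist()] for q in S[:2]])
E
time python3 s1.py
```

```text
20 -20 0 []
20 -45 0 []
20 -70 5 [[np.float64(-0.5), np.float64(0.6), np.float64(0.6), np.float64(2.3), np.float64(1.7), np.float64(0.8), np.float64(1.8), [0.41, -0.04, 0.16]], [np.float64(-1.0), np.float64(1.2), np.float64(1.2), np.float64(2.3), np.float64(1.3), np.float64(0.2), np.float64(1.9), [0.41, -0.04, 0.16]]]
20 -100 2 [[np.float64(0.7), np.float64(1.0), np.float64(-0.8), np.float64(1.8), np.float64(1.7), np.float64(1.9), np.float64(2.1), [0.58, -0.03, 0.16]], [np.float64(-0.1), np.float64(0.7), np.float64(0.1), np.float64(1.9), np.float64(1.2), np.float64(1.3), np.float64(2.2), [0.58, -0.03, 0.16]]]
20 10 9 [[np.float64(2.2), np.float64(1.4), np.float64(-1.3), np.float64(2.1), np.float64(0.2), np.float64(0.2), np.float64(-0.1), [0.2, -0.41, 0.16]], [np.float64(1.7), np.float64(0.7), np.float64(-0.6), np.float64(2.1), np.float64(-1.5), np.float64(0.8), np.float64(1.2), [0.2, -0.41, 0.16]]]
30 -20 3 [[np.float64(1.1), np.float64(0.3), np.float64(-0.4), np.float64(2.4), np.float64(3.6), np.float64(0.6), np.float64(1.5), [0.24, -0.25, 0.22]], [np.float64(1.1), np.float64(0.3), 
[... 3598 characters left out ...]
64(-0.0), np.float64(0.3), np.float64(-2.6), [0.45, -0.14, 0.31]]]
50 -100 6 [[np.float64(0.3), np.float64(0.5), np.float64(-0.1), np.float64(1.9), np.float64(0.9), np.float64(1.0), np.float64(2.6), [0.57, -0.13, 0.31]], [np.float64(0.1), np.float64(0.5), np.float64(0.1), np.float64(1.9), np.float64(0.8), np.float64(1.0), np.float64(2.6), [0.57, -0.13, 0.31]]]
50 10 7 [[np.float64(1.9), np.float64(0.9), np.float64(-1.3), np.float64(2.0), np.float64(0.5), np.float64(0.5), np.float64(-0.9), [0.31, -0.39, 0.31]], [np.float64(1.2), np.float64(0.4), np.float64(-0.4), np.float64(2.1), np.float64(-0.9), np.float64(0.6), np.float64(0.2), [0.31, -0.39, 0.31]]]
real	1m3.734s
user	1m0.009s
sys	0m0.176s
```

```bash
cat > s2.py <<'E'
from ik import *
from scipy.spatial.transform import Slerp
def follow(q,Rt,pt,n=25):
    R0,p0=fk(q);sl=Slerp([0,1],Ro.from_matrix([R0,Rt]))
    for s in np.linspace(0,1,n+1)[1:]:
        q,e=solve(sl(s).as_matrix(),p0+(pt-p0)*s,q)
    return q,e
al=np.radians(35);
if __name__=='__main__':
    cup=np.array([.5276,-.352,.048]);well=np.array([.620,-.019])
    R=toolR(np.radians(-70),al);p=cup+.019*R[:,1]
    S=many(R,p,25)
    for q in S: print('grasp',q.round(2))
    at=np.array([-np.cos(al),-np.sin(al),0])
    for psi in (-90,-60,-30,0,30):
      for roll in (-145,145):
       for e in (0,10):
        R=toolR(np.radians(psi),np.radians(-e),np.radians(roll));a=R@at
        g=np.r_[well,.2]-.02*a; g[:2]-=a[:2]*.02; p=g+.019*R[:,1]
        SS=many(R,p,14)
        print(psi,roll,e,'a',a.round(2),[q.round(1).tolist() for q in SS[:4]])
E
python3 s2.py
```

```text
grasp [-0.03  0.37  0.17  2.23  1.57  0.76  2.26]
grasp [-0.59  0.49  0.79  2.25  1.43  0.52  2.26]
grasp [-0.47  0.45  0.65  2.24  1.48  0.58  2.25]
grasp [0.1  0.37 0.03 2.22 1.6  0.81 2.26]
grasp [-0.26  0.4   0.43  2.24  1.53  0.68  2.25]
grasp [-0.91  0.82  1.2   2.25  0.86  0.18  2.64]
grasp [ 0.95  0.56 -0.89  2.2   1.79  1.16  2.34]
-90 -145 0 a [ 0.47  0.57 -0.67] [[-0.4, 0.8, -0.2, 1.6, 1.3, 2.0, -1.5]]
-90 -145 10 a [ 0.47  0.45 -0.76] [[-0.6, 0.9, 0.1, 1.6, 1.2, 2.0, -1.5]]
-90 145 0 a [-0.47  0.57 -0.67] [[-0.8, 0.9, 0.4, 1.5, 1.0, 1.7, -0.1], [-0.3, 0.8, -0.2, 1.5, 1.3, 2.0, -0.2], [-0.6, 0.8, 0.2, 1.5, 1.1, 1.8, -0.2]]
-90 145 10 a [-0.47  0.45 -0.76] [[-0.8, 1.0, 0.5, 1.5, 1.1, 1.8, -0.2], [-0.6, 0.9, 0.2, 1.5, 1.2, 1.9, -0.2], [-1.2, 1.4, 1.2, 1.5, 0.4, 1.4, 0.2]]
-60 -145 0 a [ 0.12  0.73 -0.67] [[0.1, 0.7, -0.8, 2.0, 1.9, 2.0, -1.6], [-0.3, 0.6, -0.3, 2.0, 1.6, 1.7, -1.6], [-1.2, 0.7, 0.7, 2.1, 1.3, 1.3, -1.6], [-0.4, 0.5, -0.2, 2.0, 1.6, 1.7, -1.6]]
-60 -145 10 a [ 0.18  0.62 -0.76] [[-1.5, 1.3, 1.2, 2.1, 0.9, 0.9, -1.5], [-0.7, 0.7, 0.2, 2.0, 1.5, 1.7, -1.7], [-0
[... 1374 characters left out ...]
  0.12 -0.67] [[-0.1, 0.5, 0.5, 2.3, 4.1, 1.5, -2.6], [0.4, 0.4, 0.0, 2.3, 4.2, 1.3, -2.6], [1.4, 0.7, -1.0, 2.3, 4.4, 0.9, -2.4]]
30 -145 10 a [-0.62  0.18 -0.76] [[1.7, 1.5, -1.3, 2.2, -1.5, 0.4, -2.1], [1.7, 1.5, -1.3, 2.2, -1.5, 0.4, -2.1], [1.7, 1.5, -1.3, 2.2, -1.5, 0.4, -2.1], [1.7, 1.5, -1.3, 2.2, -1.5, 0.4, -2.1]]
30 145 0 a [-0.26 -0.69 -0.67] [[1.6, 0.9, -1.2, 2.3, 4.3, 0.7, -0.9], [-0.6, 0.7, 1.1, 2.4, 3.8, 1.8, -1.6], [1.3, 0.6, -1.0, 2.3, 4.3, 1.0, -1.1], [1.6, 1.1, -1.3, 2.3, 4.4, 0.5, -0.8]]
30 145 10 a [-0.15 -0.63 -0.76] [[-0.5, 0.8, 0.9, 2.4, 3.6, 2.0, -1.6], [0.1, 0.6, 0.3, 2.4, 4.0, 1.7, -1.2], [1.1, 0.7, -0.8, 2.3, 4.3, 1.2, -1.0], [1.7, 1.6, -1.3, 2.3, 4.6, 0.4, -0.7]]
```

```bash
cat > s3.py <<'E'
from ik import *
from s2 import follow
al=np.radians(35);cup=np.array([.5276,-.352,.048])
qg=np.array([-.03,.37,.17,2.23,1.57,.76,2.26])
R=toolR(np.radians(-70),al);g=cup+.019*R[:,1]
qg,e=solve(R,g,qg);print(qg.round(2),e)
pre=g-.09*R[:,1]+[0,0,.09]
qp,e=follow(qg,R,pre,10);print('pre',pre.round(3),qp.round(2),e,fk(qp,True)[2][2].round(2))
# tilt to down about tool z axis
for dx,dy,dz in [(0,0,.1),(0,.05,.1),(0,.1,.08),(-.05,.1,.1)]:
    Rd=toolR(np.radians(-70),np.radians(89.9));q,e=follow(qp,Rd,pre+[dx,dy,dz],20);print((pre+[dx,dy,dz]).round(3),q.round(2),e)
now=np.array([1.318,-.301,-.782,2.312,.464,.14,-2.346])
Rd=toolR(np.radians(-46),np.radians(89.9));p=fk(now)[1]
for tgt in [(.5,-.36,.3),(.45,-.25,.3),(.5,-.2,.3)]:
    q,e=follow(now,Rd,np.array(tgt),20);print('unpitch',tgt,q.round(2),e)
E
python3 s3.py
```

```text
[-0.03  0.37  0.17  2.23  1.57  0.76  2.26] 0.0004161703926953463
pre [ 0.508 -0.297  0.179] [ 0.75  0.06 -0.78  2.22  1.26  1.    2.65] 7.533418828361317e-10 [ 0.4  -0.01  0.39]
[ 0.508 -0.297  0.279] [ 1.14  0.56 -1.34  1.55  0.87  1.7   2.65] 0.6167423654591138
[ 0.508 -0.247  0.279] [ 1.08  0.55 -1.34  1.54  0.81  1.74  2.65] 0.5708714937125997
[ 0.508 -0.197  0.259] [ 1.03  0.55 -1.34  1.57  0.77  1.72  2.65] 0.49736644303932637
[ 0.458 -0.197  0.279] [ 1.05  0.5  -1.34  1.58  0.7   1.8   2.65] 0.5261388175327394
unpitch (0.5, -0.36, 0.3) [ 0.96  0.24 -0.46  1.43  0.11  1.48 -1.87] 0.019803776291101766
unpitch (0.45, -0.25, 0.3) [ 0.61  0.01 -0.15  1.66  0.    1.47 -1.92] 0.0028554470775652204
unpitch (0.5, -0.2, 0.3) [ 0.55  0.07 -0.23  1.6   0.02  1.48 -2.06] 3.0370894051224885e-11
```

```bash
cat > dls.py <<'E'
from ik import *
from scipy.spatial.transform import Slerp
def err(q,R,p):
    r=fk(q);return np.r_[p-r[1],.3*(r[0]@Ro.from_matrix(r[0].T@R).as_rotvec())]
def step(q,R,p,it=4):
    for _ in range(it):
        e=err(q,R,p);J=np.zeros((6,7));free=np.ones(7)
        for k in range(7):
            d=q.copy();d[k]+=1e-5;J[:,k]=-(err(d,R,p)-e)/1e-5
        for _ in range(3):
            Jf=J*free;dq=Jf.T@np.linalg.solve(Jf@Jf.T+1e-5*np.eye(6),e)
            bad=((q+dq>hi)|(q+dq<lo))&(free>0)
            if not bad.any():break
            free=free*(~bad)
        q=np.clip(q+dq,lo,hi)
    return q
def go(q,R,p,n=30):
    R0,p0=fk(q);sl=Slerp([0,1],Ro.from_matrix([R0,R]))
    for s in np.linspace(0,1,n+1)[1:]: q=step(q,sl(s).as_matrix(),p0+(p-p0)*s)
    return q,np.abs(err(q,R,p)).max()
E
cat > s4.py <<'E'
from dls import *
now=np.array([1.318,-.301,-.782,2.312,.464,.14,-2.346])
al=np.radians(35);cup=np.array([.5276,-.352,.048])
R=toolR(np.radians(-70),al);g=cup+.019*R[:,1];pre=g-.09*R[:,1]+[0,0,.09]
W1=np.array([.50,-.25,.30]);Rd=toolR(np.radians(-46),np.radians(89.9))
q1,e=go(now,Rd,W1);print('down',q1.round(2),e)
for tot in (-3.6,-4.0,-4.3):
    q=q1
    for k in range(8):
        Rk=Rd@Ro.from_rotvec([0,tot*(k+1)/8,0]).as_matrix(); q,e=go(q,Rk,W1,8)
    print('roll',tot,q.round(2),e,fk(q)[0][:,0].round(2))
    for a,b in ((60,.22),(35,.179)):
        p=pre.copy();p[2]=b
        q,e=go(q,toolR(np.radians(-70),np.radians(a)),p);print('  pre',a,q.round(2),e)
    q,e=go(q,R,g);print('  grasp',q.round(2),e)
    q,e=go(q,R,g+[0,0,.2]);print('  lift',q.round(2),e)
    for r in (40,80,120,145):
      q,e=go(q,toolR(np.radians(-60),np.radians(0 if r>40 else 17),np.radians(r)),np.array([.62,-.02,.23]),25);print('  pour',r,q.round(2),e)
E
python3 s4.py
```

```text
down [ 0.67  0.11 -0.28  1.55  0.03  1.48 -1.98] 7.183177647491666e-16
roll -3.6 [ 0.85  0.13 -0.48  1.55  0.06  1.48  1.6 ] 1.8233030304980015e-16 [ 0.94 -0.34  0.  ]
  pre 60 [ 1.06  0.23 -1.15  2.05  1.14  1.17  2.62] 0.07296932104539174
  pre 35 [ 1.1   0.11 -1.15  2.21  1.3   1.04  2.64] 9.07669999360691e-15
  grasp [ 0.95  0.56 -0.89  2.2   1.79  1.16  2.34] 4.3321452306935445e-15
  lift [ 1.18  0.13 -1.11  2.14  1.42  1.01  2.64] 0.02014582108224988
  pour 40 [ 0.27  0.6  -1.07  1.96  1.62  1.85  1.66] 9.635484489822084e-15
  pour 80 [ 0.01  0.7  -0.77  1.98  1.76  2.01  0.81] 1.3626763557742685e-15
  pour 120 [ 0.01  0.7  -0.77  1.98  1.76  2.01  0.11] 7.28583859910259e-17
  pour 145 [ 0.01  0.7  -0.77  1.98  1.76  2.01 -0.32] 1.2836953722228372e-16
roll -4.0 [ 0.87  0.13 -0.5   1.54  0.06  1.48  1.99] 2.220446049250313e-16 [1.   0.06 0.  ]
  pre 60 [ 1.14  0.25 -1.23  2.06  1.16  1.17  2.62] 0.06962823744379157
  pre 35 [ 1.18  0.13 -1.23  2.21  1.32  1.06  2.63] 8.871324316864405e-15
  grasp [ 0.99  0.58 -0.94  2.2   1.81  1.19  2.35] 4.281357924576037e-15
  lift [ 1.18  0.
[... 358 characters left out ...]
-16
roll -4.3 [ 0.89  0.13 -0.52  1.54  0.07  1.48  2.29] 2.3107184164346576e-16 [0.94 0.35 0.  ]
  pre 60 [ 1.16  0.27 -1.26  2.04  1.15  1.19  2.65] 0.06641567385455488
  pre 35 [ 1.21  0.14 -1.27  2.21  1.33  1.07  2.63] 3.167458174793942e-14
  grasp [ 1.    0.59 -0.95  2.2   1.82  1.2   2.35] 4.297514056976583e-15
  lift [ 1.16  0.13 -1.09  2.14  1.42  1.01  2.64] 0.020454218938634368
  pour 40 [ 0.27  0.6  -1.06  1.96  1.62  1.84  1.66] 9.557669219551093e-15
  pour 80 [ 0.01  0.69 -0.77  1.98  1.76  2.    0.81] 1.3360906294354886e-15
  pour 120 [ 0.01  0.7  -0.77  1.98  1.76  2.01  0.11] 1.1102230246251565e-16
  pour 145 [ 0.01  0.7  -0.77  1.98  1.76  2.01 -0.32] 1.2836953722228372e-16
```

```bash
cat > plan.py <<'E'
from h import *
from bench import ctrl
def plan(Rt,pt,n,R0=None,p0=None,show=True):
    if R0 is None:
        s=ctrl.get_state();R0=Ro.from_rotvec(s['tool_rot']).as_matrix();p0=np.array(s['position'])
    w=Ro.from_matrix(R0.T@Rt).as_rotvec()/n; d=(np.array(pt)-p0)/n
    print('turn/row',w.round(3).tolist(),'deg/row',np.degrees(np.linalg.norm(w)).round(2),'mm/row',(np.linalg.norm(d)*1e3).round(1))
    R=R0;o=[]
    for k in range(n):
        o.append((R.T@d*1e3).round(0).astype(int).tolist()); R=R@Ro.from_rotvec(w).as_matrix()
    print(o)
    return R,np.array(pt)
E
python3 - <<'E'
from plan import *; from ik import toolR
plan(toolR(np.radians(-45.3),np.radians(89.9)),[.5,-.25,.30],10)
E
```

```text
turn/row [0.0, -0.001, -0.095] deg/row 5.47 mm/row 14.0
[[0, -11, -8], [1, -11, -8], [2, -11, -8], [3, -11, -8], [4, -10, -8], [5, -10, -8], [6, -9, -8], [7, -9, -8], [8, -8, -8], [8, -7, -8]]
```

Call:
play_rows(translation=[[0, -11, -8], [1, -11, -8], [2, -11, -8], [3, -11, -8], [4, -10, -8], [5, -10, -8], [6, -9, -8], [7, -9, -8], [8, -8, -8], [8, -7, -8]], turn=[[0, 0, -0.095], [0, 0, -0.095], [0, 0, -0.095], [0, 0, -0.095], [0, 0, -0.095], [0, 0, -0.095], [0, 0, -0.095], [0, 0, -0.095], [0, 0, -0.095], [0, 0, -0.095]], fingers=[1, 1, 1, 1, 1, 1, 1, 1, 1, 1])

```text
time: 3.48
position: [0.4961, -0.2611, 0.2941]
tool_rot: [-0.816, -1.75, 1.79]
ft_force: [-0.1, 0.1, -0.2]
grip_width: 1.001
```

Call:
play_rows(translation=[[0, 0, 0], [0, 0, 0], [0, 0, 0], [0, 0, 0], [0, 0, 0], [0, 0, 0], [0, 0, 0], [0, 0, 0], [0, 0, 0], [0, 0, 0]], turn=[[0, -0.124, 0], [0, -0.124, 0], [0, -0.124, 0], [0, -0.124, 0], [0, -0.124, 0], [0, -0.124, 0], [0, -0.124, 0], [0, -0.124, 0], [0, -0.124, 0], [0, -0.124, 0]], fingers=[1, 1, 1, 1, 1, 1, 1, 1, 1, 1])

```text
time: 4.32
position: [0.496, -0.2616, 0.2926]
tool_rot: [-0.397, 1.897, -2.016]
ft_force: [0.6, 0.7, -0.3]
grip_width: 0.998
```

```bash
python3 rec.py;python3 kin2.py|tail -2
```

```text
t 4.3167 q [ 0.881  0.071 -0.479  1.616  0.056  1.391 -0.731] p [ 0.496  -0.2616  0.2926] y [ 0.057 -0.048 -0.997] x [-0.902 -0.431 -0.031] F [ 0.6  0.7 -0.3] w 0.998
[ 2.495e-01 -0.000e+00 -1.560e-02  4.678e-01  0.000e+00 -1.060e-02
  5.131e-01  0.000e+00 -3.000e-04  3.687e-01] [ 0.  0. -0. -0. -0.  0. -0.  0.  0.  0. -0. -0. -0. -0. -0.]
```

Call:
play_rows(translation=[[0, 0, 0], [0, 0, 0], [0, 0, 0], [0, 0, 0], [0, 0, 0], [0, 0, 0], [0, 0, 0], [0, 0, 0], [0, 0, 0], [0, 0, 0]], turn=[[0, -0.124, 0], [0, -0.124, 0], [0, -0.124, 0], [0, -0.124, 0], [0, -0.124, 0], [0, -0.124, 0], [0, -0.124, 0], [0, -0.124, 0], [0, -0.124, 0], [0, -0.124, 0]], fingers=[1, 1, 1, 1, 1, 1, 1, 1, 1, 1])

```text
time: 5.15
position: [0.496, -0.2617, 0.2926]
tool_rot: [-1.258, 1.061, -1.187]
ft_force: [0.1, 1.0, 0.7]
grip_width: 0.998
```

Call:
play_rows(translation=[[0, 0, 0], [0, 0, 0], [0, 0, 0], [0, 0, 0], [0, 0, 0], [0, 0, 0], [0, 0, 0], [0, 0, 0], [0, 0, 0], [0, 0, 0]], turn=[[0, -0.124, 0], [0, -0.124, 0], [0, -0.124, 0], [0, -0.124, 0], [0, -0.124, 0], [0, -0.124, 0], [0, -0.124, 0], [0, -0.124, 0], [0, -0.124, 0], [0, -0.124, 0]], fingers=[1, 1, 1, 1, 1, 1, 1, 1, 1, 1])

```text
time: 5.98
position: [0.496, -0.2616, 0.2927]
tool_rot: [-1.605, 0.122, -0.22]
ft_force: [-0.2, 0.5, -0.6]
grip_width: 1.001
```

```bash
python3 rec.py
cat > s5.py <<'E'
from dls import *
from plan import plan
from bench import ctrl
q0=np.array(ctrl.get_state()['joint_positions'])
cup=np.array([.5276,-.352,.048])
for psi,al in [(-70,35),(-75,35),(-80,35),(-85,35),(-70,32)]:
    R=toolR(np.radians(psi),np.radians(al));g=cup+.019*R[:,1];pre=g-.09*R[:,1]+[0,0,.06]
    q,e=go(q0,R,pre);print(psi,al,'pre',pre.round(3),q.round(2),e)
    q,e=go(q,R,g);print('  grasp',q.round(2),e)
E
python3 s5.py
```

```text
t 5.9833 q [ 0.97   0.078 -0.575  1.613  0.066  1.392  1.742] p [ 0.496  -0.2616  0.2927] y [ 0.057 -0.048 -0.997] x [ 0.975 -0.214  0.066] F [-0.2  0.5 -0.6] w 1.001
-70 35 pre [ 0.508 -0.297  0.149] [ 0.7   0.12 -0.75  2.24  1.34  1.02  2.56] 2.1001543564414536e-13
  grasp [ 0.7   0.45 -0.61  2.2   1.71  1.02  2.3 ] 3.1372667122419494e-15
-75 35 pre [ 0.513 -0.296  0.149] [ 0.66  0.2  -0.74  2.18  1.31  1.13  2.52] 7.66635836071923e-14
  grasp [ 0.66  0.48 -0.6   2.15  1.63  1.09  2.3 ] 1.356752991425798e-15
-80 35 pre [ 0.518 -0.295  0.149] [ 0.62  0.27 -0.73  2.11  1.28  1.24  2.49] 2.834839153244269e-14
  grasp [ 0.63  0.51 -0.6   2.1   1.56  1.16  2.3 ] 5.796994587688317e-16
-85 35 pre [ 0.523 -0.294  0.149] [ 0.58  0.33 -0.72  2.04  1.25  1.33  2.45] 1.0560207254552043e-14
  grasp [ 0.6   0.55 -0.59  2.04  1.49  1.23  2.29] 4.2846103309919673e-16
-70 32 pre [ 0.507 -0.295  0.146] [ 0.66  0.16 -0.74  2.26  1.41  1.08  2.46] 1.7187524312663197e-13
  grasp [ 0.67  0.48 -0.6   2.22  1.77  1.08  2.24] 2.5142287173138975e-15
```

Run:
```python
from plan import *; from ik import toolR
R=toolR(np.radians(-73),np.radians(35));g=np.array([.5276,-.352,.048])+.019*R[:,1];pre=g-.09*R[:,1]+[0,0,.07]
print(pre)
plan(R,pre,20)
```

```text
[ 0.51059572 -0.29638151  0.15872393]
turn/row [-0.045, -0.097, 0.029] deg/row 6.35 mm/row 7.0
[[1, 7, -1], [1, 7, -1], [1, 7, -1], [1, 7, -1], [1, 7, 0], [1, 7, 0], [1, 7, 0], [2, 7, 0], [2, 7, 0], [2, 7, 0], [2, 7, 0], [3, 6, 1], [3, 6, 1], [3, 6, 1], [3, 6, 1], [3, 6, 0], [4, 6, 0], [4, 6, 0], [4, 6, 0], [4, 5, 0]]
```

Call:
play_rows(translation=[[1, 7, -1], [1, 7, -1], [1, 7, -1], [1, 7, -1], [1, 7, 0], [1, 7, 0], [1, 7, 0], [2, 7, 0], [2, 7, 0], [2, 7, 0]], turn=[[-0.045, -0.097, 0.029], [-0.045, -0.097, 0.029], [-0.045, -0.097, 0.029], [-0.045, -0.097, 0.029], [-0.045, -0.097, 0.029], [-0.045, -0.097, 0.029], [-0.045, -0.097, 0.029], [-0.045, -0.097, 0.029], [-0.045, -0.097, 0.029], [-0.045, -0.097, 0.029]], fingers=[1, 1, 1, 1, 1, 1, 1, 1, 1, 1])

```text
time: 6.82
position: [0.5043, -0.2798, 0.2237]
tool_rot: [-1.948, -0.366, 0.866]
ft_force: [0.1, 1.1, -0.9]
grip_width: 1.004
```

Call:
play_rows(translation=[[2, 7, 0], [3, 6, 1], [3, 6, 1], [3, 6, 1], [3, 6, 1], [3, 6, 0], [4, 6, 0], [4, 6, 0], [4, 6, 0], [4, 5, 0]], turn=[[-0.045, -0.097, 0.029], [-0.045, -0.097, 0.029], [-0.045, -0.097, 0.029], [-0.045, -0.097, 0.029], [-0.045, -0.097, 0.029], [-0.045, -0.097, 0.029], [-0.045, -0.097, 0.029], [-0.045, -0.097, 0.029], [-0.045, -0.097, 0.029], [-0.045, -0.097, 0.029]], fingers=[1, 1, 1, 1, 1, 1, 1, 1, 1, 1])

```text
time: 7.65
position: [0.5111, -0.2965, 0.157]
tool_rot: [-1.861, -0.909, 2.053]
ft_force: [-0.4, -0.9, -0.8]
grip_width: 1.001
```

```bash
python3 rec.py
python3 - <<'E'
from bench import ctrl
import cv2,numpy as np
W=ctrl.camera_info('wrist');im=ctrl.get_image('wrist')
from h import *
for z,r in((.065,.032),(0,.022)):
  t=np.linspace(0,6.28,60);P=proj(W,np.c_[.5276+r*np.cos(t),-.352+r*np.sin(t),0*t+z])
  for p in P: cv2.circle(im,tuple(map(int,p)),1,(0,255,0),-1)
cv2.imwrite('pics/w1.png',im)
cv2.imwrite('pics/s1.png',ctrl.get_image('side'))
E
```

```text
t 7.65 q [ 0.682  0.152 -0.751  2.193  1.296  1.086  2.565] p [ 0.5111 -0.2965  0.157 ] y [ 0.235 -0.783 -0.576] x [-0.171  0.55  -0.817] F [-0.4 -0.9 -0.8] w 1.001
```

View pics/w1.png

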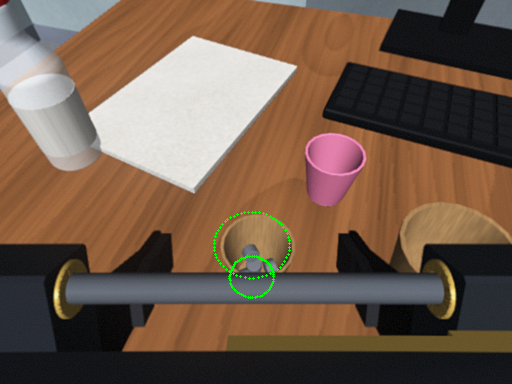

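View pics/s1.png

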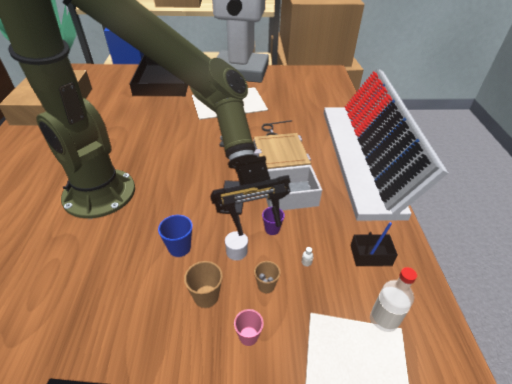

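```bash
cat > clr.py <<'E'
from h import *
OB=dict(big=(.380,-.388,.048,.088),tin=(.450,-.2417,.032,.053),pink=(.484,-.481,.034,.066),purple=(.563,-.164,.034,.066),drop=(.643,-.285,.015,.06),blue=(.29,-.225,.05,.088))
def clr(R,p,obs=OB):
    out={}
    for n,(x,y,r,h) in obs.items():
        t=np.linspace(0,6.28,40);Q=np.vstack([np.c_[x+k*r*np.cos(t),y+k*r*np.sin(t),0*t+h*f] for k in(.5,1) for f in np.linspace(0,1,6)])
        L=(Q-p)@R
        def box(L,c,h): d=np.abs(L-c)-h; return (np.linalg.norm(np.maximum(d,0),axis=1)+np.minimum(d.max(1),0)).min()
        body=box(L,[0,-.07-.1,0],[.0375,.1,.095]);fin=box(L,[0,-.035,0],[.012,.035,.06]);cam=box(L,[-.06,-.17,0],[.03,.03,.05])
        out[n]=tuple(np.round([body,fin,cam],3).tolist())
    return out
E
python3 - <<'E'
from clr import *; from ik import toolR
for psi in (-65,-73,-80):
  R=toolR(np.radians(psi),np.radians(35));g=np.array([.5276,-.352,.048])+.019*R[:,1]
  for b in (0,.05): print(psi,b,{k:v for k,v in clr(R,g-b*R[:,1]).items() if min(v)<.04})
E
```

```text
-65 0 {'big': (0.006, 0.041, 0.084), 'tin': (0.016, 0.054, 0.091), 'purple': (0.019, 0.085, 0.098), 'drop': (0.037, 0.058, 0.124)}
-65 0.05 {'big': (0.033, 0.041, 0.121), 'tin': (0.022, 0.042, 0.118), 'purple': (0.019, 0.058, 0.111)}
-73 0 {'big': (0.014, 0.044, 0.094), 'tin': (0.014, 0.05, 0.09), 'purple': (0.025, 0.09, 0.098), 'drop': (0.026, 0.055, 0.115)}
-73 0.05 {'tin': (0.022, 0.039, 0.118), 'purple': (0.025, 0.059, 0.108)}
-80 0 {'big': (0.022, 0.044, 0.104), 'tin': (0.01, 0.044, 0.089), 'purple': (0.031, 0.097, 0.099), 'drop': (0.016, 0.05, 0.107)}
-80 0.05 {'tin': (0.022, 0.036, 0.118), 'purple': (0.031, 0.063, 0.108)}
```

Run:
```python
from plan import *; from ik import toolR
R=toolR(np.radians(-73),np.radians(35));g=np.array([.5276,-.352,.048])+.019*R[:,1]+.002*R[:,2]
print(R[:,2],g)
plan(R,g,10)
```

```text
[-9.56304756e-01 -2.92371705e-01 -2.77555756e-17] [ 0.53023783 -0.36746856  0.03710205]
turn/row [-0.001, 0.0, 0.001] deg/row 0.06 mm/row 13.9
[[5, 13, 0], [5, 13, 0], [5, 13, 0], [5, 13, 0], [5, 13, 0], [5, 13, 0], [5, 13, 0], [5, 13, 0], [5, 13, 0], [5, 13, 0]]
```

Call:
play_rows(translation=[[5, 13, 0], [5, 13, 0], [5, 13, 0], [5, 13, 0], [5, 13, 0], [5, 13, 0], [5, 13, 0], [5, 13, 0], [5, 13, 0], [5, 13, 0]], turn=[[0, 0, 0], [0, 0, 0], [0, 0, 0], [0, 0, 0], [0, 0, 0], [0, 0, 0], [0, 0, 0], [0, 0, 0], [0, 0, 0], [0, 0, 0]], fingers=[1, 1, 1, 1, 1, 1, 1, 1, 1, 1])

```text
time: 8.58
position: [0.5339, -0.3723, 0.0423]
tool_rot: [-1.867, -0.902, 2.042]
ft_force: [-0.4, 0.2, -0.5]
grip_width: 0.998
```

Call:
play_rows(translation=[[0, 0, 0], [0, 0, 0], [0, 0, 0], [0, 0, 0], [0, 0, 0], [0, 0, 0], [0, 0, 0], [0, 0, 0], [0, 0, 0], [0, 0, 0]], turn=[[0, 0, 0], [0, 0, 0], [0, 0, 0], [0, 0, 0], [0, 0, 0], [0, 0, 0], [0, 0, 0], [0, 0, 0], [0, 0, 0], [0, 0, 0]], fingers=[0, -1, -1, -1, -1, -1, -1, -1, -1, -1], grip_force=15)

```text
time: 9.42
position: [0.5338, -0.3714, 0.0431]
tool_rot: [-1.866, -0.904, 2.047]
ft_force: [0.7, 1.4, 6.2]
grip_width: 0.696
```

```bash
python3 rec.py
python3 - <<'E'
from bench import ctrl
import cv2
cv2.imwrite('pics/w2.png',ctrl.get_image('wrist'))
E
```

```text
t 9.4167 q [ 0.685  0.458 -0.609  2.164  1.65   1.06   2.324] p [ 0.5338 -0.3714  0.0431] y [ 0.234 -0.784 -0.575] x [-0.165  0.551 -0.818] F [0.7 1.4 6.2] w 0.696
```

View pics/w2.png

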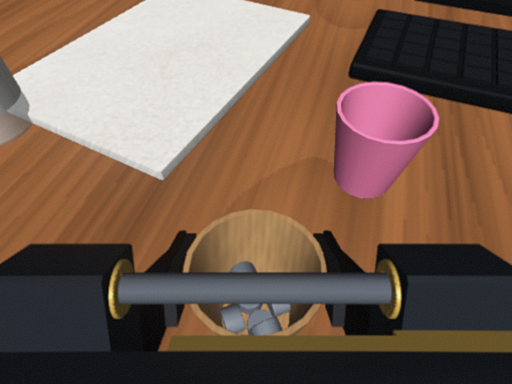

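Call:
play_rows(translation=[[0, 0, 0], [-4, -3, 0], [-8, -6, 0], [-8, -6, 0], [-12, -9, 0], [-12, -9, 0], [-12, -9, 0], [-12, -9, 0], [-12, -9, 0], [-12, -9, 0]], turn=[[0, 0, 0], [0, 0, 0], [0, 0, 0], [0, 0, 0], [0, 0, 0], [0, 0, 0], [0, 0, 0], [0, 0, 0], [0, 0, 0], [0, 0, 0]], fingers=[-1, -1, -1, -1, -1, -1, -1, -1, -1, -1], grip_force=22)

```text
time: 10.3
position: [0.5318, -0.3678, 0.1582]
tool_rot: [-1.864, -0.905, 2.047]
ft_force: [0.0, 0.2, -0.7]
grip_width: 0.693
```

```bash
python3 rec.py
python3 - <<'E'
from bench import ctrl
import cv2
a=ctrl.get_image('side')
cv2.imwrite('pics/s2.png',cv2.resize(a[130:340,150:350],None,fx=3,fy=2.8))
E
```

```text
t 10.3 q [ 0.759  0.206 -0.679  2.13   1.383  1.     2.621] p [ 0.5318 -0.3678  0.1582] y [ 0.233 -0.783 -0.576] x [-0.165  0.552 -0.817] F [ 0.   0.2 -0.7] w 0.693
```

View pics/s2.png

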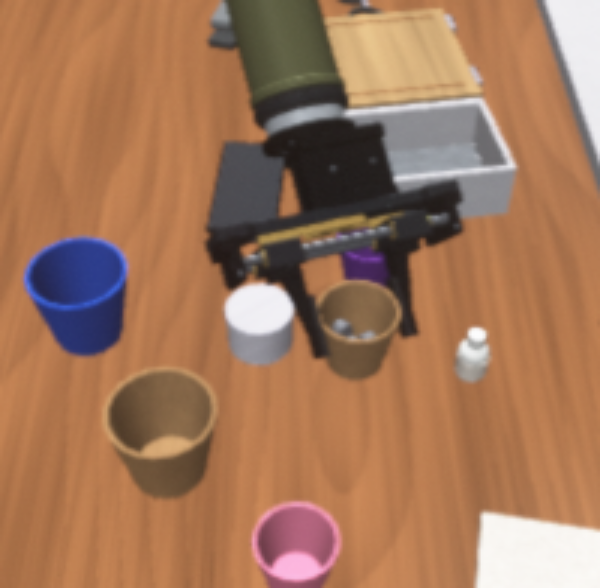

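```bash
cat > s6.py <<'E'
from dls import *
from plan import plan
from bench import ctrl
q=np.array(ctrl.get_state()['joint_positions']);rad=np.radians
at=np.array([-np.cos(rad(35)),-np.sin(rad(35)),0])
def wp(psi,al,roll,g):
    R=toolR(rad(psi),rad(al),rad(roll));return R,np.array(g)+.019*R[:,1]
for w in [(-73,10,0,(.535,-.33,.24)),(-60,0,20,(.60,-.10,.24)),(-60,0,60,(.64,-.026,.22)),(-60,0,100,(.64,-.026,.195)),(-60,0,125,(.64,-.026,.195)),(-60,0,145,(.64,-.026,.195)),(-60,-8,150,(.64,-.026,.195))]:
    R,p=wp(*w);q,e=go(q,R,p);a=R@at;print(w,p.round(3),q.round(2),round(e,5),'a',a.round(2),'wrist',fk(q,True)[2][2].round(2),'elb',fk(q,True)[2][1].round(2))
E
python3 s6.py
```

```text
(-73, 10, 0, (0.535, -0.33, 0.24)) [ 0.54  -0.348  0.237] [ 0.56  0.32 -0.66  2.2   1.75  1.45  2.28] 0.0 a [-0.12  0.4   0.91] wrist [ 0.43 -0.    0.3 ] elb [ 0.12 -0.09  0.69]
(-60, 0, 20, (0.6, -0.1, 0.24)) [ 0.609 -0.116  0.24 ] [ 0.18  0.58 -0.76  2.12  1.82  1.87  1.85] 0.0 a [-0.53  0.36  0.77] wrist [0.42 0.2  0.24] elb [ 0.25 -0.06  0.64]
(-60, 0, 60, (0.64, -0.026, 0.22)) [ 0.65  -0.042  0.22 ] [ 0.09  0.75 -0.79  1.95  1.85  2.    1.19] 0.0 a [-0.9   0.14  0.41] wrist [0.46 0.28 0.22] elb [ 0.32 -0.04  0.59]
(-60, 0, 100, (0.64, -0.026, 0.195)) [ 0.65  -0.042  0.195] [ 0.07  0.8  -0.77  1.95  1.87  2.01  0.45] 0.0 a [-0.99  0.09 -0.14] wrist [0.46 0.28 0.19] elb [ 0.33 -0.04  0.58]
(-60, 0, 125, (0.64, -0.026, 0.195)) [ 0.65  -0.042  0.195] [ 0.07  0.8  -0.77  1.95  1.87  2.01  0.02] 0.0 a [-0.87  0.16 -0.47] wrist [0.46 0.28 0.19] elb [ 0.33 -0.04  0.58]
(-60, 0, 145, (0.64, -0.026, 0.195)) [ 0.65  -0.042  0.195] [ 0.08  0.8  -0.78  1.95  1.87  2.01 -0.33] 0.0 a [-0.69  0.26 -0.67] wrist [0.46 0.28 0.19] elb [ 0.33 -0.04  0.58]
(-60, -8, 150, (0.64, -0.026, 0.195)) [ 0.649 -0.042  0.198] [-0.12  0.8  -0.53  1.94  1.84  2.01 -0.51] 0.0 a [-0.59  0.2  -0.78] wrist [0.47 0.27 0.15] elb [0.34 0.02 0.57]
```

Run:
```python
from plan import *; from ik import toolR
rad=np.radians
def wp(psi,al,roll,g):
    R=toolR(rad(psi),rad(al),rad(roll));return R,np.array(g)+.019*R[:,1]
R,p=plan(*wp(-73,10,0,(.535,-.33,.24)),10)
R,p=plan(*wp(-60,0,20,(.6,-.10,.24)),10,R,p)
R,p=plan(*wp(-60,0,60,(.64,-.026,.21)),10,R,p)
```

```text
turn/row [-0.001, -0.0, 0.044] deg/row 2.49 mm/row 7.8
[[-5, -6, -1], [-5, -5, -1], [-6, -5, -1], [-6, -5, -1], [-6, -5, -1], [-6, -4, -1], [-6, -4, -1], [-7, -4, -1], [-7, -4, -1], [-7, -3, -1]]
turn/row [-0.025, 0.033, 0.013] deg/row 2.49 mm/row 24.2
[[3, -20, -13], [3, -20, -14], [4, -19, -14], [4, -19, -15], [4, -19, -15], [4, -18, -15], [5, -18, -16], [5, -18, -16], [5, -17, -16], [5, -17, -16]]
turn/row [-0.0, 0.07, 0.0] deg/row 4.0 mm/row 8.9
[[5, -4, -6], [6, -4, -5], [6, -4, -5], [6, -4, -4], [7, -4, -4], [7, -4, -4], [7, -4, -3], [7, -4, -3], [7, -4, -2], [8, -4, -2]]
```

Call:
play_rows(translation=[[-5, -6, -1], [-5, -5, -1], [-6, -5, -1], [-6, -5, -1], [-6, -5, -1], [-6, -4, -1], [-6, -4, -1], [-7, -4, -1], [-7, -4, -1], [-7, -3, -1]], turn=[[0, 0, 0.044], [0, 0, 0.044], [0, 0, 0.044], [0, 0, 0.044], [0, 0, 0.044], [0, 0, 0.044], [0, 0, 0.044], [0, 0, 0.044], [0, 0, 0.044], [0, 0, 0.044]], fingers=[-1, -1, -1, -1, -1, -1, -1, -1, -1, -1])

```text
time: 11.18
position: [0.5369, -0.3487, 0.2317]
tool_rot: [2.106, 0.497, -2.162]
ft_force: [-0.5, -1.0, -1.0]
grip_width: 0.694
```

Call:
play_rows(translation=[[3, -20, -13], [3, -20, -14], [4, -19, -14], [4, -19, -15], [4, -19, -15], [4, -18, -15], [5, -18, -16], [5, -18, -16], [5, -17, -16], [5, -17, -16]], turn=[[-0.025, 0.033, 0.013], [-0.025, 0.033, 0.013], [-0.025, 0.033, 0.013], [-0.025, 0.033, 0.013], [-0.025, 0.033, 0.013], [-0.025, 0.033, 0.013], [-0.025, 0.033, 0.013], [-0.025, 0.033, 0.013], [-0.025, 0.033, 0.013], [-0.025, 0.033, 0.013]], fingers=[-1, -1, -1, -1, -1, -1, -1, -1, -1, -1])

```text
time: 12.02
position: [0.6085, -0.1165, 0.2347]
tool_rot: [2.286, 0.603, -1.596]
ft_force: [0.9, 0.1, -1.3]
grip_width: 0.697
```

```bash
python3 rec.py
python3 - <<'E'
from plan import *; from ik import toolR
rad=np.radians
def wp(psi,al,roll,g):
    R=toolR(rad(psi),rad(al),rad(roll));return R,np.array(g)+.019*R[:,1]
R,p=plan(*wp(-60,0,60,(.64,-.026,.20)),10)
E
```

```text
t 12.0167 q [ 0.179  0.589 -0.754  2.116  1.813  1.877  1.834] p [ 0.6085 -0.1165  0.2347] y [ 0.491 -0.871 -0.003] x [ 0.299  0.172 -0.939] F [ 0.9  0.1 -1.3] w 0.697
turn/row [-0.001, 0.069, -0.0] deg/row 3.98 mm/row 9.1
[[6, -4, -6], [6, -4, -5], [6, -4, -5], [7, -4, -4], [7, -4, -4], [7, -4, -3], [8, -4, -3], [8, -4, -2], [8, -4, -2], [8, -4, -1]]
```

Call:
play_rows(translation=[[6, -4, -6], [6, -4, -5], [6, -4, -5], [7, -4, -4], [7, -4, -4], [7, -4, -3], [8, -4, -3], [8, -4, -2], [8, -4, -2], [8, -4, -1]], turn=[[0, 0.069, 0], [0, 0.069, 0], [0, 0.069, 0], [0, 0.069, 0], [0, 0.069, 0], [0, 0.069, 0], [0, 0.069, 0], [0, 0.069, 0], [0, 0.069, 0], [0, 0.069, 0]], fingers=[-1, -1, -1, -1, -1, -1, -1, -1, -1, -1])

```text
time: 12.85
position: [0.6523, -0.0467, 0.1994]
tool_rot: [2.82, 0.74, -0.762]
ft_force: [0.5, 0.4, -1.0]
grip_width: 0.696
```

```bash
python3 rec.py
python3 - <<'E'
from bench import ctrl
import cv2,numpy as np
a=ctrl.get_image('side');b=ctrl.get_image('scene')
cv2.imwrite('pics/s3.png',np.hstack([cv2.resize(a[60:260,180:360],(400,444)),cv2.resize(b[120:300,210:390],(400,444))]))
E
```

```text
t 12.85 q [ 0.063  0.778 -0.752  1.939  1.848  1.988  1.162] p [ 0.6523 -0.0467  0.1994] y [ 0.49  -0.872 -0.004] x [ 0.752  0.425 -0.503] F [ 0.5  0.4 -1. ] w 0.696
```

View pics/s3.png

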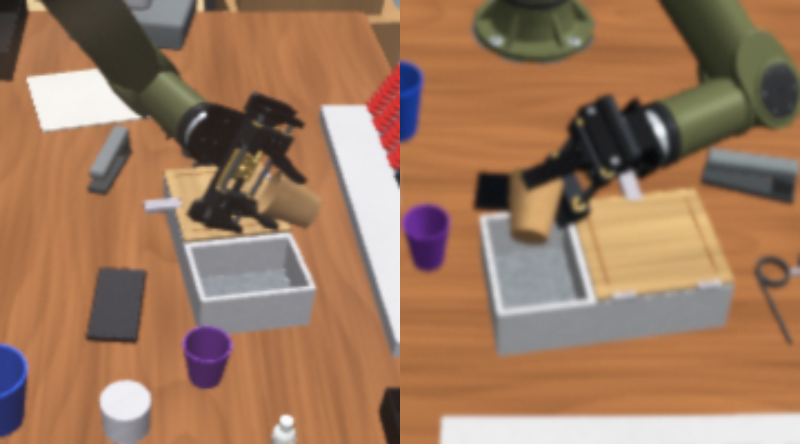

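Call:
play_rows(translation=[[0, 0, 0], [0, 0, 0], [0, 0, 0], [0, 0, 0], [0, 0, 0], [0, 0, 0], [0, 0, 0], [0, 0, 0], [0, 0, 0], [0, 0, 0]], turn=[[0, 0.075, 0], [0, 0.075, 0], [0, 0.075, 0], [0, 0.075, 0], [0, 0.075, 0], [0, 0.075, 0], [0, 0.075, 0], [0, 0.075, 0], [0, 0.075, 0], [0, 0.075, 0]], fingers=[-1, -1, -1, -1, -1, -1, -1, -1, -1, -1])

```text
time: 13.78
position: [0.6518, -0.0476, 0.2001]
tool_rot: [-2.966, -0.776, -0.328]
ft_force: [0.1, -0.0, -1.0]
grip_width: 0.695
```

Call:
play_rows(translation=[[0, 0, 0], [0, 0, 0], [0, 0, 0], [0, 0, 0], [0, 0, 0], [0, 0, 0], [0, 0, 0], [0, 0, 0], [0, 0, 0], [0, 0, 0]], turn=[[0, 0.075, 0], [0, 0.075, 0], [0, 0.075, 0], [0, 0.075, 0], [0, 0.075, 0], [0, 0.075, 0], [0, 0.075, 0], [0, 0.075, 0], [0, 0.075, 0], [0, 0.075, 0]], fingers=[-1, -1, -1, -1, -1, -1, -1, -1, -1, -1])

```text
time: 14.62
position: [0.6518, -0.0476, 0.2003]
tool_rot: [-2.501, -0.653, -1.32]
ft_force: [-0.3, 0.4, -0.4]
grip_width: 0.695
```

Call:
play_rows(translation=[[0, 0, 0], [0, 0, 0], [0, 0, 0], [0, 0, 0], [0, 0, 0], [0, 0, 0], [0, 0, 0], [0, 0, 0], [0, 0, 0], [0, 0, 0]], turn=[[0, 0, 0.04], [0, 0, 0.04], [0, 0, 0.04], [0, 0, 0.03], [0, 0.03, 0], [0, 0.05, 0], [0, 0, 0], [0, 0, 0], [0, 0, 0], [0, 0, 0]], fingers=[-1, -1, -1, -1, -1, -1, -1, -1, -1, -1])

```text
time: 15.45
position: [0.652, -0.047, 0.1999]
tool_rot: [-2.436, -0.437, -1.356]
ft_force: [0.1, 0.5, -0.4]
grip_width: 0.693
```

```bash
python3 rec.py
python3 - <<'E'
from bench import ctrl
import cv2,numpy as np
a=ctrl.get_image('side');b=ctrl.get_image('scene')
cv2.imwrite('pics/s4.png',np.hstack([cv2.resize(a[100:240,220:350],(400,430),interpolation=2),cv2.resize(b[150:280,225:355],(400,430),interpolation=2)]))
E
```

```text
t 15.45 q [ 0.145  0.788 -0.876  1.865  1.77   1.995 -0.341] p [ 0.652  -0.047   0.1999] y [ 0.411 -0.903 -0.126] x [0.503 0.11  0.857] F [ 0.1  0.5 -0.4] w 0.693
```

View pics/s4.png

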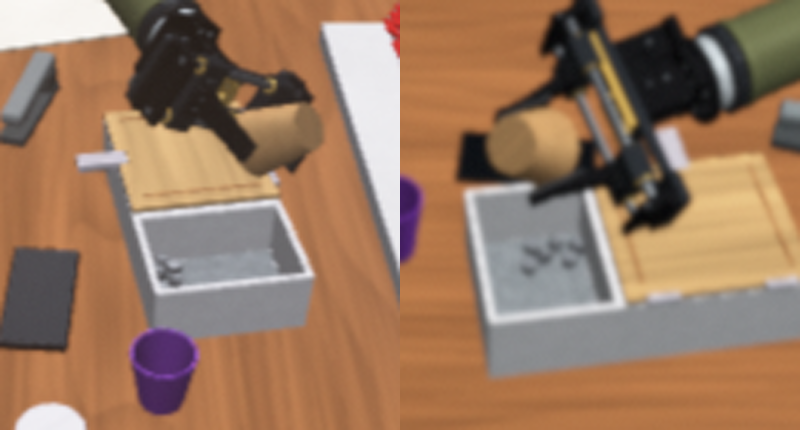

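Run:
```python
from bench import ctrl
import cv2,numpy as np
b=ctrl.get_image('scene')
cv2.imwrite('pics/s5.png',cv2.resize(b[205:255,240:300],None,fx=12,fy=12,interpolation=2))
```

```text
(no output)
```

View pics/s5.png

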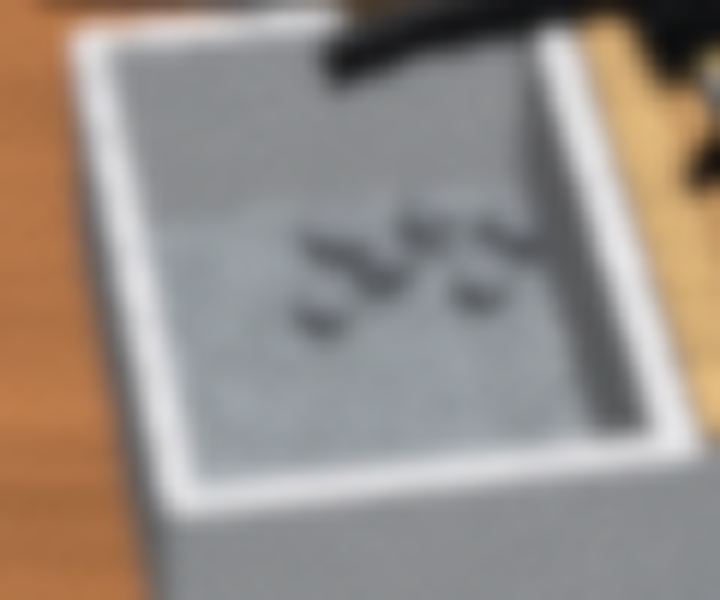

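```bash
cat > wp.py <<'E'
from plan import *; from ik import toolR
rad=np.radians
def wp(psi,al,roll,g):
    R=toolR(rad(psi),rad(al),rad(roll));return R,np.array(g)+.019*R[:,1]
E
python3 - <<'E'
from wp import *
R,p=plan(*wp(-60,0,90,(.64,-.03,.21)),10)
R,p=plan(*wp(-60,0,25,(.6,-.10,.24)),10,R,p)
R,p=plan(*wp(-73,15,0,(.535,-.33,.24)),10,R,p)
E
```

```text
turn/row [-0.006, -0.105, -0.015] deg/row 6.08 mm/row 1.0
[[1, 0, -1], [1, 0, -1], [1, 0, -1], [1, 0, -1], [0, 0, -1], [0, 0, -1], [0, 0, -1], [0, 0, -1], [0, 0, -1], [0, 0, -1]]
turn/row [-0.0, -0.113, -0.0] deg/row 6.5 mm/row 8.6
[[-7, 4, -3], [-7, 4, -2], [-7, 4, -1], [-8, 4, -1], [-8, 4, 0], [-7, 4, 1], [-7, 4, 2], [-7, 4, 3], [-7, 4, 4], [-6, 4, 4]]
turn/row [0.028, -0.04, -0.021] deg/row 3.04 mm/row 24.1
[[-7, 17, 16], [-7, 17, 16], [-6, 17, 16], [-6, 17, 15], [-6, 18, 15], [-6, 18, 15], [-5, 18, 15], [-5, 19, 14], [-5, 19, 14], [-5, 19, 14]]
```

Call:
play_rows(translation=[[1, 0, -1], [1, 0, -1], [1, 0, -1], [1, 0, -1], [0, 0, -1], [0, 0, -1], [0, 0, -1], [0, 0, -1], [0, 0, -1], [0, 0, -1]], turn=[[-0.006, -0.105, -0.015], [-0.006, -0.105, -0.015], [-0.006, -0.105, -0.015], [-0.006, -0.105, -0.015], [-0.006, -0.105, -0.015], [-0.006, -0.105, -0.015], [-0.006, -0.105, -0.015], [-0.006, -0.105, -0.015], [-0.006, -0.105, -0.015], [-0.006, -0.105, -0.015]], fingers=[-1, -1, -1, -1, -1, -1, -1, -1, -1, -1])

```text
time: 16.43
position: [0.65, -0.0485, 0.2108]
tool_rot: [-3.031, -0.813, 0.013]
ft_force: [-0.1, 0.6, -0.3]
grip_width: 0.695
```

Call:
play_rows(translation=[[-7, 4, -3], [-7, 4, -2], [-7, 4, -1], [-8, 4, -1], [-8, 4, 0], [-7, 4, 1], [-7, 4, 2], [-7, 4, 3], [-7, 4, 4], [-6, 4, 4]], turn=[[0, -0.113, 0], [0, -0.113, 0], [0, -0.113, 0], [0, -0.113, 0], [0, -0.113, 0], [0, -0.113, 0], [0, -0.113, 0], [0, -0.113, 0], [0, -0.113, 0], [0, -0.113, 0]], fingers=[-1, -1, -1, -1, -1, -1, -1, -1, -1, -1])

```text
time: 17.27
position: [0.6101, -0.1181, 0.241]
tool_rot: [2.354, 0.635, -1.507]
ft_force: [-0.8, -0.3, -0.5]
grip_width: 0.699
```

Call:
play_rows(translation=[[-7, 17, 16], [-7, 17, 16], [-6, 17, 16], [-6, 17, 15], [-6, 18, 15], [-6, 18, 15], [-5, 18, 15], [-5, 19, 14], [-5, 19, 14], [-5, 19, 14]], turn=[[0.028, -0.04, -0.021], [0.028, -0.04, -0.021], [0.028, -0.04, -0.021], [0.028, -0.04, -0.021], [0.028, -0.04, -0.021], [0.028, -0.04, -0.021], [0.028, -0.04, -0.021], [0.028, -0.04, -0.021], [0.028, -0.04, -0.021], [0.028, -0.04, -0.021]], fingers=[-1, -1, -1, -1, -1, -1, -1, -1, -1, -1])

```text
time: 18.1
position: [0.5407, -0.3495, 0.2344]
tool_rot: [2.123, 0.619, -2.208]
ft_force: [0.6, 0.0, -0.8]
grip_width: 0.695
```

```bash
python3 rec.py
python3 - <<'E'
from wp import *
from bench import ctrl
import cv2
Rg=Ro.from_rotvec([-1.866,-.904,2.047]).as_matrix();pg=np.array([.5338,-.3714,.0431])
R,p=plan(Rg,pg+[-.002,.004,.09],10)
R,p=plan(Rg,pg+[0,0,.012],10,R,p)
cv2.imwrite('pics/w3.png',ctrl.get_image('wrist'));b=ctrl.get_image('scene')
cv2.imwrite('pics/s6.png',cv2.resize(b[195:265,235:315],None,fx=9,fy=8,interpolation=2))
E
```

```text
t 18.1 q [ 0.521  0.237 -0.592  2.187  1.64   1.307  2.366] p [ 0.5407 -0.3495  0.2344] y [ 0.281 -0.921 -0.269] x [-0.077  0.257 -0.963] F [ 0.6  0.  -0.8] w 0.695
turn/row [0.001, 0.0, -0.034] deg/row 1.95 mm/row 10.3
[[9, 4, 1], [9, 4, 1], [9, 5, 1], [9, 5, 1], [9, 5, 1], [9, 6, 1], [8, 6, 1], [8, 6, 1], [8, 6, 1], [8, 7, 1]]
turn/row [-0.0, 0.0, -0.0] deg/row 0.0 mm/row 7.8
[[6, 5, 0], [6, 5, 0], [6, 5, 0], [6, 5, 0], [6, 5, 0], [6, 5, 0], [6, 5, 0], [6, 5, 0], [6, 5, 0], [6, 5, 0]]
```

View pics/w3.png

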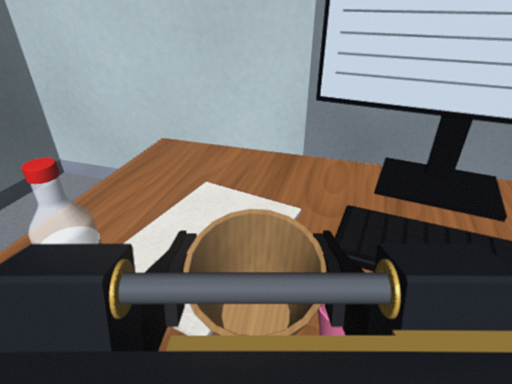

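View pics/s6.png

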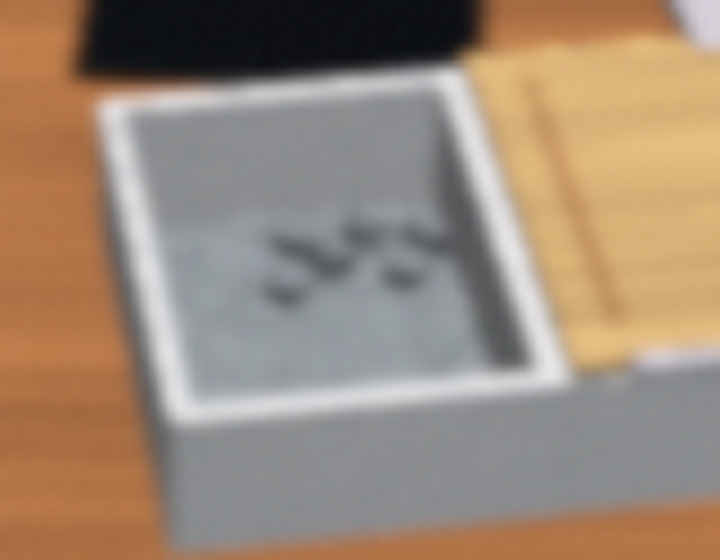

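The wrist view shows the cup empty, with bare floor at (258,320). The scene view shows six blocks in the well. Next I'll lower the cup to its old spot, which is clear.

Call:
play_rows(translation=[[9, 4, 1], [9, 4, 1], [9, 5, 1], [9, 5, 1], [9, 5, 1], [9, 6, 1], [8, 6, 1], [8, 6, 1], [8, 6, 1], [8, 7, 1]], turn=[[0, 0, -0.034], [0, 0, -0.034], [0, 0, -0.034], [0, 0, -0.034], [0, 0, -0.034], [0, 0, -0.034], [0, 0, -0.034], [0, 0, -0.034], [0, 0, -0.034], [0, 0, -0.034]], fingers=[-1, -1, -1, -1, -1, -1, -1, -1, -1, -1])

```text
time: 19.03
position: [0.5364, -0.3635, 0.1325]
tool_rot: [-1.869, -0.914, 2.048]
ft_force: [0.9, -0.1, 0.2]
grip_width: 0.697
```

Call:
play_rows(translation=[[6, 5, 0], [6, 5, 0], [6, 5, 0], [6, 5, 0], [6, 5, 0], [6, 5, 0], [6, 5, 0], [6, 5, 0], [6, 5, 0], [6, 5, 0]], turn=[[0, 0, 0], [0, 0, 0], [0, 0, 0], [0, 0, 0], [0, 0, 0], [0, 0, 0], [0, 0, 0], [0, 0, 0], [0, 0, 0], [0, 0, 0]], fingers=[-1, -1, -1, -1, -1, -1, -1, -1, -1, -1])

```text
time: 19.87
position: [0.5382, -0.3708, 0.0544]
tool_rot: [-1.871, -0.911, 2.047]
ft_force: [-0.3, 0.2, -0.2]
grip_width: 0.696
```

```bash
python3 rec.py
python3 - <<'E'
from wp import *
from bench import ctrl
import cv2
Rg=Ro.from_rotvec([-1.866,-.904,2.047]).as_matrix();pg=np.array([.5338,-.3714,.0431])
R,p=plan(Rg,pg,10)
a=ctrl.get_image('side')
cv2.imwrite('pics/s7.png',cv2.resize(a[200:320,180:330],None,fx=5,fy=5,interpolation=2))
E
```

```text
t 19.8667 q [ 0.613  0.416 -0.531  2.161  1.611  1.018  2.343] p [ 0.5382 -0.3708  0.0544] y [ 0.24  -0.783 -0.574] x [-0.164  0.55  -0.819] F [-0.3  0.2 -0.2] w 0.696
turn/row [0.001, 0.0, -0.0] deg/row 0.04 mm/row 1.2
[[1, 1, 0], [1, 1, 0], [1, 1, 0], [1, 1, 0], [1, 1, 0], [1, 1, 0], [1, 1, 0], [1, 1, 0], [1, 1, 0], [1, 1, 0]]
```

View pics/s7.png

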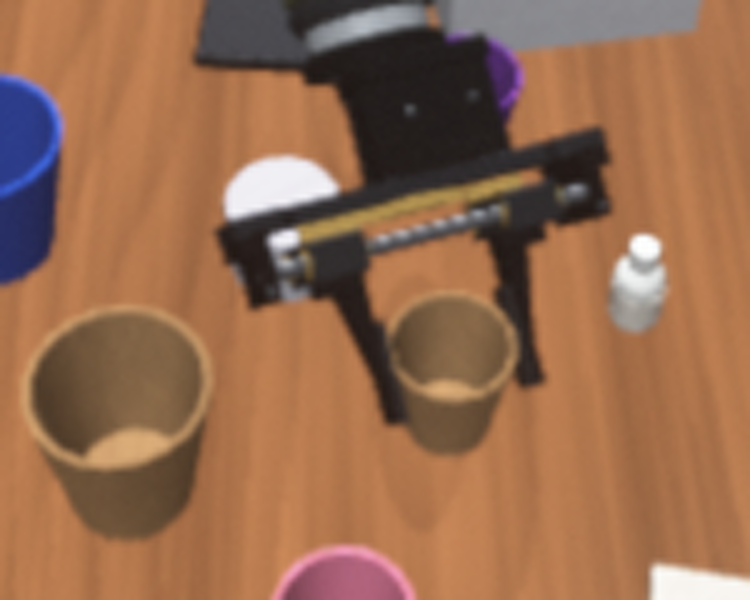

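Call:
play_rows(translation=[[1, 1, 0], [1, 1, 0], [1, 1, 0], [1, 0, 0], [1, 1, 0], [1, 0, 0], [1, 1, 0], [1, 1, 0], [1, 0, 0], [0, 0, 0]], turn=[[0, 0, 0], [0, 0, 0], [0, 0, 0], [0, 0, 0], [0, 0, 0], [0, 0, 0], [0, 0, 0], [0, 0, 0], [0, 0, 0], [0, 0, 0]], fingers=[-1, -1, -1, -1, -1, -1, -1, -1, -1, -1])

```text
time: 20.75
position: [0.538, -0.3704, 0.0441]
tool_rot: [-1.87, -0.911, 2.047]
ft_force: [0.2, -0.6, -2.1]
grip_width: 0.696
```

```bash
python3 rec.py
```

```text
t 20.75 q [ 0.607  0.438 -0.525  2.162  1.632  1.024  2.318] p [ 0.538  -0.3704  0.0441] y [ 0.24  -0.783 -0.574] x [-0.164  0.55  -0.819] F [ 0.2 -0.6 -2.1] w 0.696
```

Call:
play_rows(translation=[[0.8, 0.6, 0], [0.8, 0.6, 0], [0, 0, 0], [0, 0, 0], [0, 0, 0], [0, 0, 0], [0, 0, 0], [0, 0, 0], [0, 0, 0], [0, 0, 0]], turn=[[0, 0, 0], [0, 0, 0], [0, 0, 0], [0, 0, 0], [0, 0, 0], [0, 0, 0], [0, 0, 0], [0, 0, 0], [0, 0, 0], [0, 0, 0]], fingers=[-1, -1, -1, -1, 0.42, 0.5, 0.6, 0.7, 0.85, 1])

```text
time: 21.58
position: [0.5381, -0.3703, 0.042]
tool_rot: [-1.87, -0.912, 2.047]
ft_force: [-0.5, -0.1, -0.2]
grip_width: 0.924
```

```bash
python3 rec.py
python3 - <<'E'
from wp import *
from bench import ctrl
import cv2
a=ctrl.get_image('side')
cv2.imwrite('pics/s8.png',cv2.resize(a[200:320,180:330],None,fx=5,fy=5,interpolation=2))
E
```

```text
t 21.5833 q [ 0.606  0.443 -0.524  2.162  1.636  1.024  2.314] p [ 0.5381 -0.3703  0.042 ] y [ 0.24  -0.782 -0.574] x [-0.165  0.55  -0.819] F [-0.5 -0.1 -0.2] w 0.924
```

View pics/s8.png

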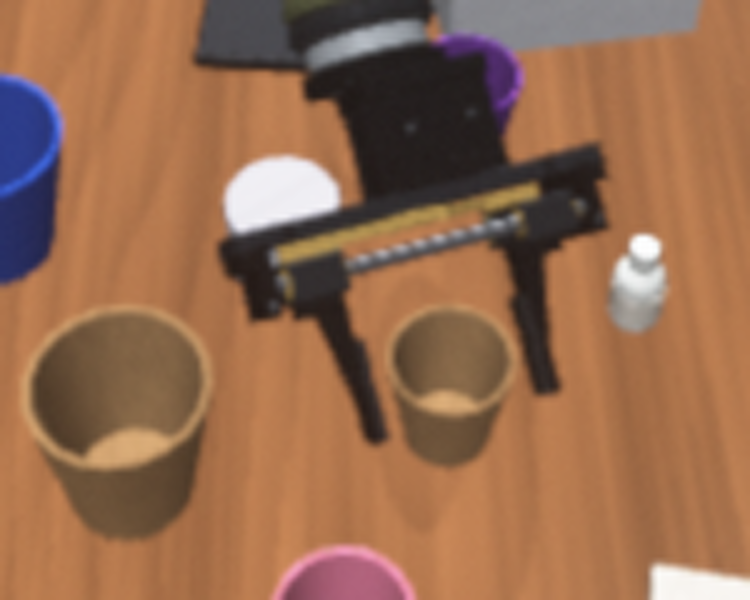

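Call:
play_rows(translation=[[-5, -13, 0], [-5, -13, 0], [-5, -13, 0], [-5, -13, 0], [-5, -13, 0], [-5, -13, 0], [-5, -13, 0], [-8, -13, 0], [-8, -13, 0], [-8, -13, 0]], turn=[[0, 0, 0], [0, 0, 0], [0, 0, 0], [0, 0, 0], [0, 0, 0], [0, 0, 0], [0, 0, 0], [0, 0, 0], [0, 0, 0], [0, 0, 0]], fingers=[1, 1, 1, 1, 1, 1, 1, 1, 1, 1])

```text
time: 22.47
position: [0.5164, -0.3007, 0.1657]
tool_rot: [-1.87, -0.911, 2.048]
ft_force: [0.7, -0.0, -1.0]
grip_width: 1.002
```

```bash
python3 rec.py
cat > s7.py <<'E'
from dls import *
H=np.array([.6786,.1408,.07]);yaw=.1397
C=Ro.from_euler('z',yaw).as_matrix()
def tab(th):
    L=Ro.from_rotvec(C[:,1]*th).as_matrix()@C
    return L,H+L@np.array([-.19,0,.005])
def pose(a0,roll,th,tip=.019):
    L,g=tab(th); R=toolR(yaw,np.radians(a0),roll); R=Ro.from_rotvec(C[:,1]*th).as_matrix()@R
    return R,g+tip*R[:,1]
if __name__=='__main__':
  for a0 in (50,60,70,80):
   for roll in (0,np.pi):
    for th in (0,50):
      R,p=pose(a0,roll,np.radians(th)); S=many(R,p,14)
      print(a0,round(roll),th,p.round(3),len(S),[q.round(2).tolist() for q in S[:4]])
E
python3 s7.py
```

```text
t 22.4667 q [ 0.6    0.13  -0.653  2.182  1.277  1.063  2.587] p [ 0.5164 -0.3007  0.1657] y [ 0.24  -0.783 -0.574] x [-0.165  0.55  -0.819] F [ 0.7 -0.  -1. ] w 1.002
50 0 0 [0.503 0.116 0.06 ] 0 []
50 0 50 [0.558 0.124 0.2  ] 2 [[-0.23, 0.3, -0.03, 1.53, -0.01, 1.48, -1.69], [0.63, 0.64, -1.29, 1.5, 0.53, 1.62, -2.1]]
50 3 0 [0.503 0.116 0.06 ] 0 []
50 3 50 [0.558 0.124 0.2  ] 2 [[-0.66, 0.33, 0.51, 1.55, -0.16, 1.49, 1.58], [0.47, 0.47, -0.96, 1.5, 0.32, 1.54, 1.2]]
60 0 0 [0.5   0.116 0.059] 8 [[0.29, -0.13, -0.62, 2.39, 0.08, 0.34, -1.84], [-0.06, -0.12, -0.28, 2.4, 0.21, 0.35, -1.96], [0.76, -0.18, -1.04, 2.38, -0.21, 0.34, -1.56], [-0.32, -0.13, -0.04, 2.41, 0.3, 0.36, -2.04]]
60 0 50 [0.555 0.123 0.201] 2 [[0.52, 0.77, -1.26, 1.36, 0.55, 1.81, -2.13], [0.15, 0.49, -0.56, 1.37, 0.17, 1.69, -1.84]]
60 3 0 [0.5   0.116 0.059] 6 [[-0.23, -0.12, -0.12, 2.41, 0.27, 0.36, 1.13], [-0.32, -0.13, -0.03, 2.41, 0.3, 0.36, 1.1], [0.51, -0.14, -0.81, 2.39, -0.02, 0.34, 1.4], [0.53, -0.14, -0.83, 2.39, -0.04, 0.34, 1.41]]
60 3 50 [0.555 0.123 0.201] 4 [[0.04, 0.47, -0.4, 1.37, 0.1, 1.68, 1.
[... 784 characters left out ...]
]
70 3 50 [0.552 0.123 0.202] 4 [[-0.16, 0.57, -0.11, 1.24, -0.01, 1.85, 1.44], [0.42, 0.91, -1.25, 1.21, 0.56, 2.0, 0.98], [0.11, 0.63, -0.55, 1.23, 0.17, 1.87, 1.29], [0.39, 0.85, -1.15, 1.22, 0.49, 1.97, 1.03]]
80 0 0 [0.494 0.115 0.056] 7 [[-0.31, 0.05, 0.01, 2.14, 0.04, 0.78, -1.76], [-1.45, 0.06, 1.2, 2.17, -0.05, 0.78, -1.66], [-1.41, 0.06, 1.15, 2.17, -0.04, 0.78, -1.67], [0.04, 0.07, -0.35, 2.13, 0.07, 0.78, -1.78]]
80 0 50 [0.549 0.123 0.204] 0 []
80 3 0 [0.494 0.115 0.056] 7 [[-0.24, 0.05, -0.07, 2.13, 0.05, 0.78, 1.38], [0.95, 0.27, -1.34, 2.1, 0.4, 0.84, 1.1], [-0.96, 0.04, 0.68, 2.16, -0.0, 0.78, 1.43], [0.95, 0.26, -1.33, 2.1, 0.4, 0.84, 1.11]]
80 3 50 [0.549 0.123 0.204] 0 []
```

```bash
cat > s8.py <<'E'
from s7 import *
from bench import ctrl
q=np.array(ctrl.get_state()['joint_positions'])
R0,p0=pose(65,np.pi,0)
pre=p0-.12*R0[:,1]+[0,0,.06]
for nm,R,p in [('a',toolR(np.radians(-60),np.radians(75),np.radians(120)),np.array([.5,-.15,.28])),('pre',R0,pre),('g',R0,p0)]+[('th%d'%t,)+pose(65,np.pi,np.radians(t)) for t in (10,20,30,40,50)]:
    w=Ro.from_matrix(fk(q)[0].T@R).magnitude()
    q,e=go(q,R,p);print(nm,p.round(3),'rot',round(w,2),q.round(2),round(e,4),'w',fk(q,True)[2][2].round(2))
q=np.array(ctrl.get_state()['joint_positions']);w=Ro.from_matrix(fk(q)[0].T@R0).as_rotvec();print(w)
q,e=go(q,R0,pre,50);print('direct',q.round(2),e)
E
python3 s8.py
```

```text
a [ 0.5  -0.15  0.28] rot 1.98 [ 0.72 -0.1  -0.58  1.81  0.16  1.26  1.67] 0.0 w [ 0.45 -0.07  0.64]
pre [0.448 0.108 0.227] rot 0.42 [-0.05 -0.26 -0.13  2.09 -0.07  0.99  1.54] 0.0373 w [0.37 0.05 0.57]
g [0.498 0.115 0.058] rot 0.13 [-0.05 -0.08 -0.28  2.33  0.13  0.46  1.27] 0.0 w [0.34 0.09 0.39]
th10 [0.499 0.116 0.09 ] rot 0.17 [-0.06 -0.03 -0.25  2.16  0.05  0.76  1.37] 0.0 w [0.4  0.1  0.45]
th20 [0.505 0.116 0.121] rot 0.17 [-0.06  0.06 -0.24  1.97  0.03  1.02  1.4 ] 0.0 w [0.47 0.11 0.49]
th30 [0.516 0.118 0.15 ] rot 0.17 [-0.06  0.19 -0.23  1.76  0.03  1.28  1.41] 0.0 w [0.55 0.12 0.52]
th40 [0.533 0.12  0.178] rot 0.17 [-0.08  0.34 -0.22  1.54  0.03  1.52  1.41] 0.0 w [0.63 0.13 0.53]
th50 [0.554 0.123 0.202] rot 0.17 [-0.1   0.51 -0.21  1.31  0.03  1.76  1.41] 0.0 w [0.71 0.15 0.54]
[ 0.47803649  1.77581093 -1.00813293]
direct [-0.03 -0.26 -0.22  2.09 -0.06  0.98  1.49] 0.034794077715878995
```

Run:
```python
from wp import *; from s7 import pose
R,p=plan(toolR(rad(-60),rad(75),rad(120)),[.5,-.15,.27],20)
```

```text
turn/row [0.031, 0.09, -0.027] deg/row 5.67 mm/row 9.2
[[0, -9, -1], [0, -9, -1], [1, -9, -1], [1, -9, 0], [1, -9, 0], [1, -9, 0], [2, -9, 1], [2, -9, 1], [2, -9, 2], [2, -9, 2], [2, -9, 3], [2, -8, 3], [2, -8, 3], [2, -8, 4], [2, -8, 4], [1, -8, 5], [1, -8, 5], [1, -7, 5], [1, -7, 6], [0, -7, 6]]
```

Call:
play_rows(translation=[[0, -9, -1], [0, -9, -1], [1, -9, -1], [1, -9, 0], [1, -9, 0], [1, -9, 0], [2, -9, 1], [2, -9, 1], [2, -9, 2], [2, -9, 2]], turn=[[0.031, 0.09, -0.027], [0.031, 0.09, -0.027], [0.031, 0.09, -0.027], [0.031, 0.09, -0.027], [0.031, 0.09, -0.027], [0.031, 0.09, -0.027], [0.031, 0.09, -0.027], [0.031, 0.09, -0.027], [0.031, 0.09, -0.027], [0.031, 0.09, -0.027]], fingers=[1, 1, 1, 1, 1, 1, 1, 1, 1, 1])

```text
time: 23.3
position: [0.5078, -0.2257, 0.2177]
tool_rot: [-2.02, -0.51, 0.925]
ft_force: [-0.4, -0.5, -0.2]
grip_width: 0.999
```

Call:
play_rows(translation=[[2, -9, 3], [2, -8, 3], [2, -8, 3], [2, -8, 4], [2, -8, 4], [1, -8, 5], [1, -8, 5], [1, -7, 5], [1, -7, 6], [0, -7, 6]], turn=[[0.031, 0.09, -0.027], [0.031, 0.09, -0.027], [0.031, 0.09, -0.027], [0.031, 0.09, -0.027], [0.031, 0.09, -0.027], [0.031, 0.09, -0.027], [0.031, 0.09, -0.027], [0.031, 0.09, -0.027], [0.031, 0.09, -0.027], [0.031, 0.09, -0.027]], fingers=[1, 1, 1, 1, 1, 1, 1, 1, 1, 1])

```text
time: 24.13
position: [0.4991, -0.1509, 0.2697]
tool_rot: [-1.789, -0.11, -0.109]
ft_force: [1.0, -1.1, -0.5]
grip_width: 1.0
```

```bash
python3 rec.py
python3 - <<'E'
from wp import *; from s7 import pose
R,p=pose(65,np.pi,0)
plan(R,p-.05*R[:,1]+[0,0,.06],10)
E
```

```text
t 24.1333 q [ 0.722 -0.106 -0.575  1.835  0.15   1.232  1.678] p [ 0.4991 -0.1509  0.2697] y [ 0.133 -0.219 -0.967] x [0.991 0.015 0.133] F [ 1.  -1.1 -0.5] w 1.0
turn/row [0.026, -0.009, -0.031] deg/row 2.37 mm/row 28.5
[[-3, 4, 28], [-3, 5, 28], [-3, 5, 28], [-3, 6, 28], [-3, 7, 28], [-3, 7, 27], [-3, 8, 27], [-3, 9, 27], [-3, 9, 27], [-3, 10, 27]]
```

Call:
play_rows(translation=[[-3, 4, 28], [-3, 5, 28], [-3, 5, 28], [-3, 6, 28], [-3, 7, 28], [-3, 7, 27], [-3, 8, 27], [-3, 9, 27], [-3, 9, 27], [-3, 10, 27]], turn=[[0.026, -0.009, -0.031], [0.026, -0.009, -0.031], [0.026, -0.009, -0.031], [0.026, -0.009, -0.031], [0.026, -0.009, -0.031], [0.026, -0.009, -0.031], [0.026, -0.009, -0.031], [0.026, -0.009, -0.031], [0.026, -0.009, -0.031], [0.026, -0.009, -0.031]], fingers=[1, 1, 1, 1, 1, 1, 1, 1, 1, 1])

```text
time: 24.97
position: [0.4753, 0.1111, 0.1633]
tool_rot: [-1.51, -0.447, -0.221]
ft_force: [0.6, 0.1, -0.4]
grip_width: 1.001
```

```bash
python3 rec.py
cat > ov.py <<'E'
import sys
from wp import *; from s7 import tab,C
from bench import ctrl
import cv2
def ov(cam,th,im):
    i=ctrl.camera_info(cam);L,g=tab(th)
    box=np.array([(x,y,z) for x in(-.015,.03) for y in(-.011,.011) for z in(-.005,.005)])
    for p in proj(i,g+box@L.T): cv2.circle(im,tuple(np.round(p).astype(int)),1,(0,255,0),-1)
    cv2.circle(im,tuple(np.round(proj(i,g)[0]).astype(int)),2,(0,0,255),-1);return im
if __name__=='__main__':
    th=float(sys.argv[2])
    i0={c:ov(c,th,ctrl.get_image(c)) for c in('wrist','side','scene')}
    s=cv2.resize(i0['side'][80:220,200:340],(400,400),interpolation=2);c=cv2.resize(i0['scene'][130:270,250:390],(400,400),interpolation=2)
    cv2.imwrite(f'pics/{sys.argv[1]}_w.png',i0['wrist']);cv2.imwrite(f'pics/{sys.argv[1]}_s.png',np.hstack([s,c]))
E
python3 ov.py t1 0
```

```text
t 24.9667 q [ 0.036 -0.301 -0.323  2.257 -0.05   0.747  1.453] p [0.4753 0.1111 0.1633] y [ 0.411  0.061 -0.91 ] x [0.9   0.133 0.415] F [ 0.6  0.1 -0.4] w 1.001
```

View pics/t1_w.png

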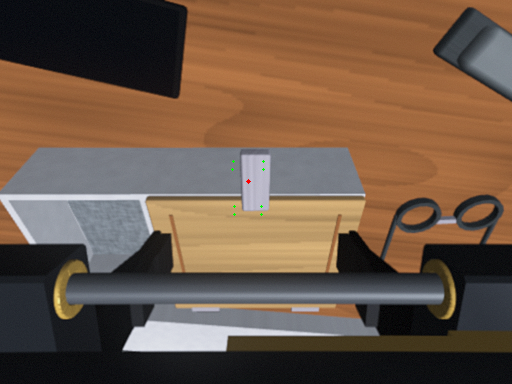

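View pics/t1_s.png

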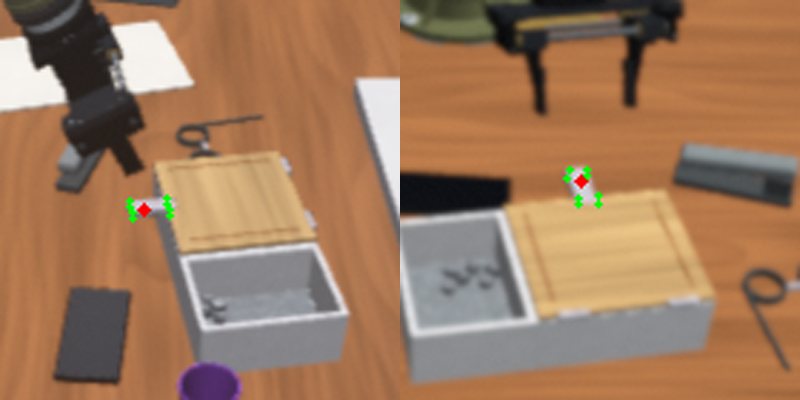

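Run:
```python
from wp import *; from s7 import tab
from bench import ctrl
s=ctrl.get_state();R=Ro.from_rotvec(s['tool_rot']).as_matrix()
W=ctrl.camera_info('wrist');o=-W['R'].T@W['t'];print('cam in tool',R.T@(o-s['position']), (W['R']@R).round(3), s['position'])
L,g=tab(0);print(g,R.T@(g-s['position']),proj(W,g))
S=ctrl.camera_info('side');C=ctrl.camera_info('scene')
# finger tip positions in tool frame projected
for z in(-.0435,.0435): print(proj(W,s['position']+R@[0,0,z]),proj(S,s['position']+R@[0,0,z]),proj(C,s['position']+R@[0,0,z]))
```

```text
cam in tool [-7.92505515e-02 -1.62499432e-01 -5.48414049e-05] [[-0.001  0.     1.   ]
 [ 0.96  -0.281  0.001]
 [ 0.281  0.96  -0.   ]] [0.47367877 0.11250364 0.16214486]
[0.49045102 0.11434325 0.075     ] [-0.02047379  0.08636764 -0.00061128] [[253.71065142 177.86756785]]
[[172.41235089 252.91247473]] [[246.94376684 139.03006505]] [[300.49930368 168.77865354]]
[[336.54546874 253.07657009]] [[242.74234788 123.91916266]] [[328.68420463 166.34586074]]
```

Call:
play_rows(translation=[[-2, 10, 0], [-2, 10, 0], [-2, 11, 0], [-2, 11, 0], [-2, 11, 0.5], [-2, 11, 0.5], [-2, 11, 0], [-2, 11, 0], [-2, 10, 0], [-2, 9, 0]], turn=[[0, 0, 0], [0, 0, 0], [0, 0, 0], [0, 0, 0], [0, 0, 0], [0, 0, 0], [0, 0, 0], [0, 0, 0], [0, 0, 0], [0, 0, 0]], fingers=[1, 1, 1, 0.5, 0.2, 0, 0, 0, 0, 0])

```text
time: 25.95
position: [0.5015, 0.1133, 0.0598]
tool_rot: [-1.512, -0.444, -0.222]
ft_force: [-0.4, -0.1, -1.0]
grip_width: 0.556
```

```bash
python3 rec.py; python3 ov.py t2 0
python3 - <<'E'
from wp import *; from s7 import tab
s=ctrl.get_state();R=Ro.from_rotvec(s['tool_rot']).as_matrix();L,g=tab(0);print(R.T@(g-s['position']))
E
```

```text
t 25.95 q [ 0.081 -0.076 -0.397  2.317  0.098  0.476  1.316] p [0.5015 0.1133 0.0598] y [ 0.41   0.058 -0.91 ] x [0.901 0.131 0.414] F [-0.4 -0.1 -1. ] w 0.556
[-0.00253891 -0.01835937  0.00198756]
```

View pics/t2_w.png

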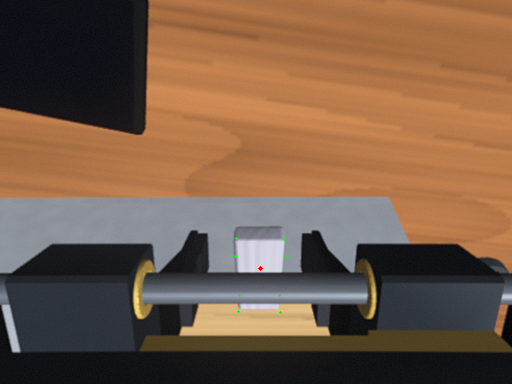

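View pics/t2_s.png

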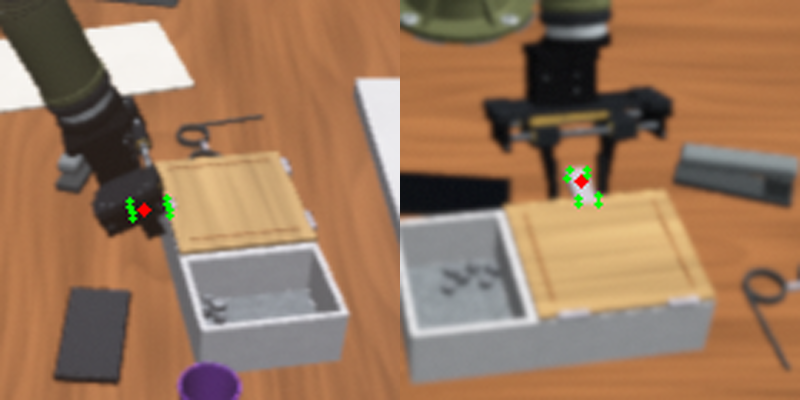

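Call:
play_rows(translation=[[-1, 0, 1], [-1, 0, 1], [0, 0, 0], [0, 0, 0], [0, 0, 0], [0, 0, 0], [0, 0, 0], [0, 0, 0], [0, 0, 0], [0, 0, 0]], turn=[[0, 0, 0], [0, 0, 0], [0, 0, 0], [0, 0, 0], [0, 0, 0], [0, 0, 0], [0, 0, 0], [0, 0, 0], [0, 0, 0], [0, 0, 0]], fingers=[-0.2, -0.3, -0.4, -1, -1, -1, -1, -1, -1, -1], grip_force=30)

```text
time: 26.93
position: [0.4989, 0.115, 0.0595]
tool_rot: [-1.513, -0.445, -0.221]
ft_force: [-0.9, -5.5, 2.4]
grip_width: 0.252
```

```bash
python3 rec.py
python3 - <<'E'
from wp import *; from s7 import *
s=ctrl.get_state();R=Ro.from_rotvec(s['tool_rot']).as_matrix();p=np.array(s['position']);L,g=tab(0);print(R.T@(g-p),s['torque'])
# rigid arc about hinge by 50deg, rows 20
for n,th in ((10,1),):
    ax=C[:,1]
    def at(t): Q=Ro.from_rotvec(ax*np.radians(t)).as_matrix();return Q@R,H+Q@(p-H)
    print('tool axis',R.T@ax)
    for a,b,n in ((0,25,10),(25,50,10)):
        o=[]
        for k in range(n):
            R0,p0=at(a+(b-a)*k/n);R1,p1=at(a+(b-a)*(k+1)/n);o.append((R0.T@(p1-p0)*1e3).round(1).tolist())
        print(o[0],o[-1],'turn',(R.T@ax*np.radians((b-a)/n)).round(4),p1)
E
```

```text
t 26.9333 q [ 0.076 -0.08  -0.398  2.321  0.101  0.476  1.308] p [0.4989 0.115  0.0595] y [ 0.41   0.058 -0.91 ] x [0.9   0.132 0.414] F [-0.9 -5.5  2.4] w 0.252
[-0.0012882  -0.01765474  0.0005358 ] [-0.99983986  0.15053951 -0.41175411]
tool axis [5.69113110e-03 1.34453420e-04 9.99983796e-01]
[3.0, -7.3, -0.0] [3.0, -7.3, -0.0] turn [0.0002 0.     0.0436] [0.51136249 0.11675247 0.13716306]
[3.0, -7.3, -0.0] [3.0, -7.3, -0.0] turn [0.0002 0.     0.0436] [0.55514602 0.12290914 0.20227462]
```

Call:
play_rows(translation=[[3, -7.3, 0], [3, -7.3, 0], [3, -7.3, 0], [3, -7.3, 0], [3, -7.3, 0], [3, -7.3, 0], [3, -7.3, 0], [3, -7.3, 0], [3, -7.3, 0], [3, -7.3, 0]], turn=[[0, 0, 0.0436], [0, 0, 0.0436], [0, 0, 0.0436], [0, 0, 0.0436], [0, 0, 0.0436], [0, 0, 0.0436], [0, 0, 0.0436], [0, 0, 0.0436], [0, 0, 0.0436], [0, 0, 0.0436]], fingers=[-1, -1, -1, -1, -1, -1, -1, -1, -1, -1])

```text
time: 27.77
position: [0.5112, 0.1168, 0.1365]
tool_rot: [-1.571, -0.106, 0.123]
ft_force: [2.7, -1.5, -2.3]
grip_width: 0.248
```

```bash
python3 rec.py
cat > ang.py <<'E'
from wp import *; from s7 import *
s=ctrl.get_state();R=Ro.from_rotvec(s['tool_rot']).as_matrix();p=np.array(s['position'])
R0=Ro.from_rotvec([-1.513,-.445,-.221]).as_matrix();p0=np.array([.4989,.115,.0595])
w=Ro.from_matrix(R@R0.T).as_rotvec();print('tool turned deg about hinge',np.degrees(w@C[:,1]),'vec',np.degrees(w).round(2))
g=p0+R0@np.array([-.0013,-.0177,.0005]);
gn=p+R@np.array([-.0013,-.0177,.0005])
v=C.T@(gn-H);print('tab from hinge',v.round(4),'r',np.hypot(v[0],v[2]),'angle',np.degrees(np.arctan2(v[2],-v[0])-np.arctan2(.005,.19)))
E
python3 ang.py
```

```text
t 27.7667 q [ 0.064  0.145 -0.367  1.851  0.058  1.168  1.394] p [0.5112 0.1168 0.1365] y [-0.011 -0.004 -1.   ] x [ 0.989  0.145 -0.011] F [ 2.7 -1.5 -2.3] w 0.248
tool turned deg about hinge 25.10584877293206 vec [-3.69 24.83 -0.03]
tab from hinge [-1.703e-01  1.000e-04  8.420e-02] r 0.18993385791650771 angle 24.808114522634305
```

Everything is tracking cleanly, so I'll finish the arc, slowing toward the end.

Call:
play_rows(translation=[[3, -7.3, 0], [3, -7.3, 0], [3, -7.3, 0], [3, -7.3, 0], [3, -7.3, 0], [3, -7.3, 0], [3, -7.3, 0], [3, -7.3, 0], [1.5, -3.6, 0], [0.8, -1.8, 0]], turn=[[0, 0, 0.0436], [0, 0, 0.0436], [0, 0, 0.0436], [0, 0, 0.0436], [0, 0, 0.0436], [0, 0, 0.0436], [0, 0, 0.0436], [0, 0, 0.0436], [0, 0, 0.0218], [0, 0, 0.0109]], fingers=[-1, -1, -1, -1, -1, -1, -1, -1, -1, -1])

```text
time: 28.6
position: [0.5476, 0.1223, 0.1935]
tool_rot: [-1.577, 0.197, 0.423]
ft_force: [-2.5, -4.9, 0.3]
grip_width: 0.248
```

Call:
play_rows(translation=[[0.8, -1.8, 0], [0, 0, 0], [0, 0, 0], [0, 0, 0], [0, 0, 0], [0, 0, 0], [0, 0, 0], [0, 0, 0], [0, 0, 0], [0, 0, 0]], turn=[[0, 0, 0.0109], [0, 0, 0], [0, 0, 0], [0, 0, 0], [0, 0, 0], [0, 0, 0], [0, 0, 0], [0, 0, 0], [0, 0, 0], [0, 0, 0]], fingers=[-1, -1, -1, -1, -1, -1, -1, -1, -1, -1])

```text
time: 29.43
position: [0.5489, 0.1225, 0.195]
tool_rot: [-1.577, 0.203, 0.428]
ft_force: [0.7, -5.3, -2.2]
grip_width: 0.248
```

```bash
python3 rec.py; python3 ang.py
python3 - <<'E'
from wp import *; from s7 import *
import cv2
a=ctrl.get_image('side');b=ctrl.get_image('scene')
for cam,im in(('side',a),('scene',b)):
    i=ctrl.camera_info(cam)
    for th in (45,50,55):
        L=Ro.from_rotvec(C[:,1]*np.radians(th)).as_matrix()@C
        for q in proj(i,H+np.array([(-.16,-.089,.008),(-.16,.089,.008),(-.205,-.011,.01),(-.205,.011,.01)])@L.T): cv2.circle(im,tuple(np.round(q).astype(int)),0,{45:(0,0,255),50:(0,255,0),55:(255,0,0)}[th],-1)
cv2.imwrite('pics/f_s.png',np.hstack([cv2.resize(a[80:220,200:340],(400,400),interpolation=0),cv2.resize(b[130:270,250:390],(400,400),interpolation=0)]))
cv2.imwrite('pics/f_full.png',np.hstack([cv2.resize(a,(400,300)),cv2.resize(b,(400,300))]))
E
```

```text
t 29.4333 q [-0.004  0.49  -0.341  1.356  0.087  1.716  1.372] p [0.5489 0.1225 0.195 ] y [-0.386 -0.059 -0.921] x [ 0.911  0.132 -0.39 ] F [ 0.7 -5.3 -2.2] w 0.248
tool turned deg about hinge 47.439395385377 vec [-6.93 46.93 -0.1 ]
tab from hinge [-0.1252  0.0005  0.1418] r 0.18915162691025994 angle 47.03483776246618
```

View pics/f_s.png

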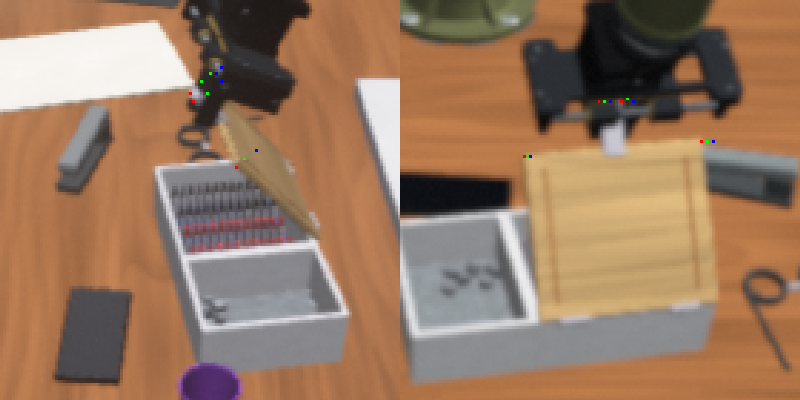

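View pics/f_full.png

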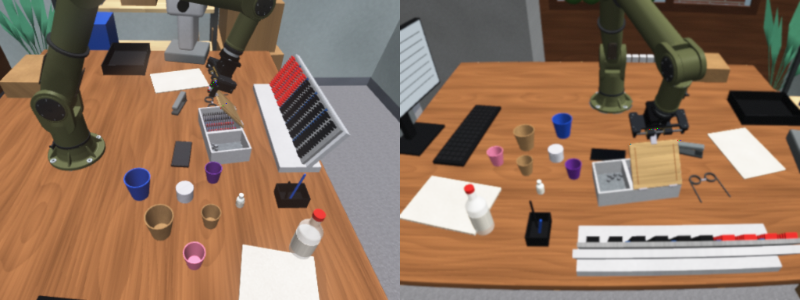

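Call:
play_rows(translation=[[1.1, -2.7, 0], [1.1, -2.7, 0], [1.1, -2.7, 0], [0, 0, 0], [0, 0, 0], [0, 0, 0], [0, 0, 0], [0, 0, 0], [0, 0, 0], [0, 0, 0]], turn=[[0, 0, 0.016], [0, 0, 0.016], [0, 0, 0.016], [0, 0, 0], [0, 0, 0], [0, 0, 0], [0, 0, 0], [0, 0, 0], [0, 0, 0], [0, 0, 0]], fingers=[-1, -1, -1, -1, -1, -1, -1, -1, -1, -1])

```text
time: 30.37
position: [0.5552, 0.1235, 0.2011]
tool_rot: [-1.575, 0.241, 0.466]
ft_force: [0.5, -5.4, -1.7]
grip_width: 0.251
```

```bash
python3 rec.py; python3 ang.py
python3 - <<'E'
from wp import *; from s7 import *
import cv2
a=ctrl.get_image('side');b=ctrl.get_image('scene')
F=6
A=cv2.resize(a[105:175,255:320],None,fx=F,fy=F,interpolation=2);B=cv2.resize(b[165:235,285:355],None,fx=F,fy=F,interpolation=2)
for cam,im,o in(('side',A,(255,105)),('scene',B,(285,165))):
    i=ctrl.camera_info(cam)
    for th in (45,50,55):
        L=Ro.from_rotvec(C[:,1]*np.radians(th)).as_matrix()@C
        for x,y,z in [(-.16,-.089,.008),(-.16,.089,.008),(-.16,-.089,0)]:
            q=(proj(i,H+L@[x,y,z])[0]-o+.5)*F
            cv2.circle(im,tuple(np.round(q).astype(int)),3,{45:(0,0,255),50:(0,255,0),55:(255,0,0)}[th],-1)
cv2.imwrite('pics/f2.png',np.hstack([A,B[:A.shape[0],:400]]))
W=ctrl.get_image('wrist');cv2.imwrite('pics/f2w.png',W)
E
```

```text
t 30.3667 q [-0.015  0.539 -0.336  1.288  0.089  1.784  1.369] p [0.5552 0.1235 0.2011] y [-0.43  -0.066 -0.901] x [ 0.891  0.129 -0.435] F [ 0.5 -5.4 -1.7] w 0.251
tool turned deg about hinge 50.220038840247 vec [-7.33 49.68 -0.11]
tab from hinge [-0.1181  0.0006  0.1476] r 0.18900984014375655 angle 49.82746120596312
```

View pics/f2.png

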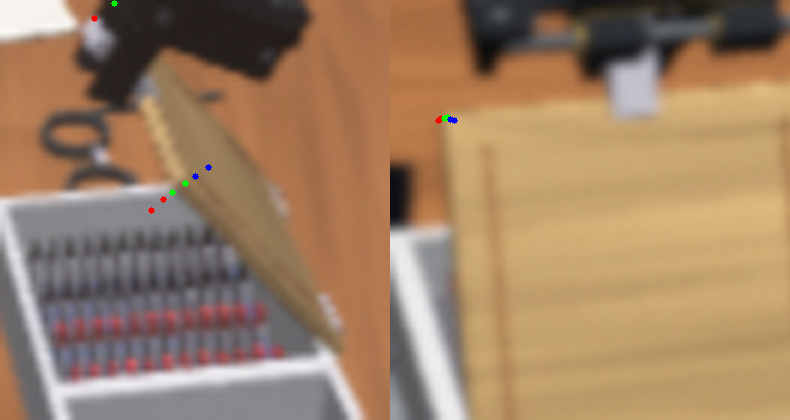

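View pics/f2w.png

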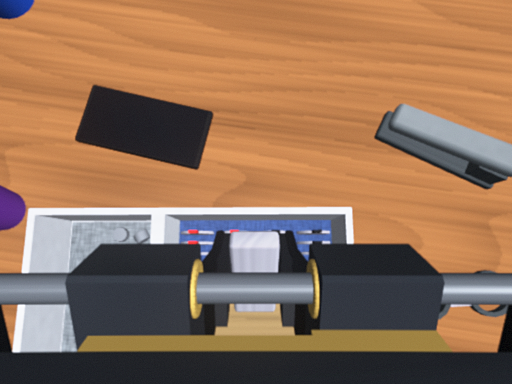

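```bash
python3 ang.py; python3 -c "
from bench import ctrl
s=ctrl.get_state();print(abs(s['qd']).max() if hasattr(s['qd'],'max') else max(map(abs,s['qd'])),s['time']);print(ctrl.close_job())"
```

```text
tool turned deg about hinge 50.21686255175459 vec [-7.33 49.68 -0.11]
tab from hinge [-0.1181  0.0006  0.1476] r 0.18898690457653958 angle 49.8324652725141
0.0024015835762517075 30.5167
the job is handed in; nothing more can be done
None
```

The job is handed in at 30.5 s. All six lens blocks are in the well, the empty cup stands upright on the desk, and the fingers are holding the lid open at about 50°.

- **Pouring:** I picked up the small brown cup, the one holding blocks, from the side and rolled it over the well. The scene picture shows six blocks in the well, and the wrist view shows the cup empty.
- **Cup:** I set it down at about its old spot and let go of it. The picture after release shows it upright.
- **Lid:** I gripped the tab with 30 N and swung it about the hinge. The tool turned 50.2° and the tab position gives 49.8°. The lid corner in the side view matches the 50° overlay, so the three agree to within about half a degree. The arm was at rest, with about 5 N of sideways load on the wrist.
- **Other things on the desk:** None of them look moved in the last pictures, though I did not measure their positions again.

Early on, the wrist camera overlay of the tab was about 5 mm off. The cause was that the arm was still moving when the picture was taken; once it had settled, the overlay agreed to about 2 mm.

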